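Put the removed footrest away in the toolbox drawer and lock it

ROBOT

A 6-joint arm with a two-finger parallel gripper is mounted at the origin on the work surface. World frame = base frame: x ahead of the robot, y to its left, z up, the work surface at z = 0. Lengths are in m, angles in rad, forces in N, time in s.
With the tool pointing down it reaches from about 0.3 to 0.775 m from the base axis. Payload 14.6 kg.
Tool frame: the origin (TCP) lies at the very end of the fingers, on their centre line; the grasp point (between the pads) lies 19 mm behind it; x points along the fingers, y is the direction in which the jaws open and shut, and the axes are right-handed (so a half turn about x gives the same grasp; the last joint's range is limited). The gripper opens to 94 mm and grips with 3 to 60 N. Pads are 16 mm wide; open, the fingers measure 119 mm over their backs; the gripper's body (75 mm by 177 mm) begins 78 mm behind the grasp point.
Start: joints at [1.16, 0.3, 1.521, -0, 1.321, -0.067], TCP at [0.185, 0.518, 0.205] pointing down, gripper open.
Joint ranges: [-3.03, 3.03], [-0.79, 2.21], [0.23, 2.52], [-1.04, 4.18], [0, 3.07], [-2.55, 2.55]. Speed limits (rad/s): [2.22, 2.22, 2.57, 3.14, 3.14, 3.14].

INTERFACE

Orientations are given as [roll, pitch, yaw] about the fixed x, y, z axes, in that order (R = Rz(yaw) Ry(pitch) Rx(roll)).
In Python, from station import ctrl, viewer, hand_in gives the robot as it stands. The module is installed in compiled form; this text tells all that it offers.
- The arm moves only by the tool play_rows, never from a script. Its argument "deltas" is a list that holds one entry, the list of rows, each a list of 7 numbers: the shift along the tool's x, y, z in mm, then the turn, a rotation vector about the tool's x, y, z in rad, then the finger opening in mm, from 0 to 94. In form: [[[dx, dy, dz, ax, ay, az, gripper], ...]]. A call has 1 to 10 rows; each row shifts and turns the commanded pose from where the row before left it, along the tool's axes as they then stand; what a row does not reach is not made up. A row lasts 1/10 s, in which the tool goes at most 50 mm and 8.59 degrees, less where a joint would pass 70% of its speed; a pose out of reach is approached as far as the arm can. A call with a gripper value outside its range is refused whole. The fingers move at their own pace and stop on an object; "grip_force" is the grip in N (left out, the last holds). Time passes only in rows, so rows that do not move let the fingers close. It gives the time, the measured TCP pose, the force and the opening at its end, in the units of the state.
- ctrl.get_obs(): the state, without advancing time (a new reading comes with each control period).
- viewer.camera(name): name is "scene" or "top"; returns a dict with "img" (480x640x3 uint8, red, green, blue), "fx", "fy", "cx", "cy" (pixels), "distortion" ([k1, k2, p1, p2, k3] as OpenCV has them; the pictures are not rectified), "rvec" (rotation vector, rad) and "tvec" (3), from world to camera coordinates, as OpenCV has them. Camera axes: x right, y down, z forward; pixel columns grow to the right and rows downward; lengths in m; the calibration is good to about 2 mm. A picture is of the moment at which its call begins. There is no depth.
- hand_in(): hands the job in, once; it reports no verdict.
The state is a dict: "time_s": time; "qpos": joint angles; "joint_vel": joint speeds; "tau": joint torques, N m; "ee_pos": TCP position; "eef_rot": TCP orientation; "force": force on the tool from outside, world axes, zero at the start; "moment": the same for the moment, N m; "grip_width": finger opening in m.
Only numpy, scipy, OpenCV 4.12 (cv2) and the standard library are available. Lean on these libraries where they do the work, as an engineer would, in place of code of your own. Each camera call takes 0.05 s, during which the arm holds its last target.

TASK

Lay the loose aluminium footrest flat in the empty bay of the toolbox's open drawer, next to the bay that holds its mate. Then slide the drawer fully shut without slamming it, and lock it by turning the twist latch on the lid a full quarter turn clockwise until it stops. Do not drop the footrest in, and leave the mirror, the kick-start lever and the wheel hub where they are.

Things in the scene. Friction and masses are not known exactly. Their poses are not given: they have to be found in the camera images.
- footrest: the loose moped rear footrest on the bench: a cast aluminium bar 115 mm long (its x), 24 mm high, about 0.2 kg, resting on its underside. From x = -57 to +25 mm it is 30 mm wide (y) with cross ribs on its 23 mm high top; the hinge lug at the +x end is 16 mm wide and 23 high. Origin: underside, mid-length; z up. Starts at any yaw, left of the drawer as the robot sees it
- footrest_centre (a point): middle of the footrest, 11 mm above its underside; axes as the footrest's
- mate: the other footrest of the pair, same shape, already lying in the drawer's narrower bay. It stays there. Origin as for footrest
- mate_centre (a point): middle of the mate, 11 mm above its underside
- toolbox: red plastic toolbox, heavy, does not shift: 225 mm deep (x), 250 wide (y), 140 high; closed lid compartment above (z 78 to 140 mm), one drawer below. Origin: centre of the underside. Its front faces its own -x (roughly the world's +y); the upper part's front face is at x = -112.5 mm. Carrying handle folded flat on the rear of the lid (x 35 to 93 mm, 17 mm high)
- drawer (a joint): how far the drawer (grey plastic, black front) stands out, m: 0 fully shut (hard stop), 0.18 fully out; starts at 0.155 to 0.18. Slides along the toolbox's x (opens to -x), needs about 3 N, stays where left. Open on top; a 5 mm front-to-back divider splits it into a wide empty bay (toolbox -y side) and a narrower one with the mate (+y side). Front panel 25 mm thick, 250 wide, up to 77 high
- drawer_lip (a point): on the drawer: middle of the front edge of its pull lip, 62 mm above the bench. The lip (160 mm wide, 55 to 69 mm high) sticks out 25 mm in front of the panel; push here, along the toolbox's +x, to shut the drawer. Axes as the toolbox's
- free_bay (a point): on the drawer: centre of the floor of the empty wide bay, 190 mm along x, 127 mm along y. Floor 14 mm and wall tops 62 mm above the bench. Axes as the toolbox's. Front end (inner face of the front panel) at x = -95 mm; with the drawer open the rear 23 to 48 mm of the bay lie under the toolbox's upper part, whose face stands up there
- other_bay (a point): on the drawer: centre of the floor of the narrower bay with the mate, 190 x 87 mm. Axes as the toolbox's. On the divider between the bays stands a small catch block (10 x 16 mm, top 74 mm above the bench), 46 to 56 mm behind the front panel's inner face
- latch (a joint): twist latch on the lid, rad: 0 unlocked (wing parallel to the toolbox's front), grows clockwise seen from above, pi/2 locked (wing front-to-back, hard stop); starts at 0 to 0.15, stays where left, takes 0.1 N m. Inside, its tongue swings in front of the drawer's catch block: it turns fully only with the drawer home or a few mm short (it draws it in); turned too early it keeps the drawer from shutting
- latch_grip (a point): on the latch's vertical axis, 168 mm above the bench, 8 mm below the top of the wing: where to grip. Wing 70 mm long (the point's y), 14 thick (the point's x), 148 to 176 mm above the bench, black plastic on a flat round grey plate, 52 mm behind the lid's front edge, midway across. The point turns with the wing; with the latch at 0 its axes are the toolbox's
- mirror: bystander: black plastic side mirror lying glass up, head 122 x 78 x 35 mm, bent stem to 200 mm in its +y. Origin: underside of the head's centre
- kick_lever: bystander: steel kick-start lever, about 150 mm long (x) and up to 62 mm wide at the rubber pedal end, 24 mm high. Origin: underside, near mid-length. It may lie in either of two places, the footrest in the other
- hub: bystander: aluminium moped wheel hub, 132 mm across, 100 mm high, standing on the turntable stand. Origin: centre of its underside
- stand: round steel turntable stand, fixed, 230 mm across, 62 mm high. Origin: centre of its underside

How it is judged:
On the way, in this order (a step that is already met when the one before it is completed fails the run):
1. the footrest lies flat and released in the empty bay of the open drawer (x of footrest_centre in the frame of free_bay between -0.055 and 0.055 m and y of footrest_centre in the frame of free_bay between -0.055 and 0.055 m and z of footrest_centre in the frame of free_bay between 0 and 0.022 m and angle between footrest's own x axis and vertical between 1.42 and 1.72 rad and contact force between the fingers and footrest below 0.1 N and value of joint drawer above 0.1 m), for 0.2 s.
2. the drawer is slid fully shut with the footrest in it (x of footrest_centre in the frame of free_bay between -0.055 and 0.055 m and y of footrest_centre in the frame of free_bay between -0.055 and 0.055 m and z of footrest_centre in the frame of free_bay between 0 and 0.022 m and angle between footrest's own x axis and vertical between 1.42 and 1.72 rad and value of joint drawer below 0.004 m), for 0.2 s.
At the end, for the whole second after the job is handed in: the footrest lies flat (within 8 degrees) and at rest on the floor of the wide bay, its mate still in the narrower bay, the drawer is shut to within 4 mm, and the latch is turned clockwise to within 7 degrees of the full quarter turn (all of step 2 and x of mate_centre in the frame of other_bay between -0.055 and 0.055 m and y of mate_centre in the frame of other_bay between -0.035 and 0.035 m and z of mate_centre in the frame of other_bay between 0 and 0.022 m and value of joint latch above 1.45 rad and linear speed of footrest below 0.02 m/s); the robot touches nothing.
It fails at once if the footrest is dropped or thrown into the drawer (it moves faster than 0.7 m/s inside the bay) (linear speed of footrest above 0.7 m/s and x of footrest_centre in the frame of free_bay between -0.1 and 0.1 m and y of footrest_centre in the frame of free_bay between -0.065 and 0.065 m and z of footrest_centre in the frame of free_bay below 0.045 m).
It fails at once if the drawer is slammed (closing faster than 0.6 m/s) (velocity of joint drawer below -0.6 m/s).
It fails at once if the mirror, the kick-start lever or the hub is pushed more than 25 mm out of place (distance of any of mirror, kick_lever, hub from where it was at the start of the episode above 0.025 m).
It also fails if it takes over 72 s, if anything falls off the work surface, if the arm or the gripper's body presses on something with over 40 N, if the wrist force passes 120 N, or if a joint passes its speed limit or range.

## Working session

There is one attempt and no reset: what is moved stays moved. The work goes in short steps, Python scripts to look and compute and a tool call to move; the robot and the scene stay as the last step left them, time stands still between calls to the robot, and variables do not carry over. Pictures are saved under pics/ and viewed, and the job is handed in when it is done.

Besides the shell and the picture viewer there is one more tool, called after "Request:" as name([rows], argument=value, ...), one row to a line, values as JSON. play_rows: Moves the arm, as the interface text tells. Its arguments: {"type":"object","properties":{"deltas":{"type":"array","items":{"type":"array","items":{"type":"array","items":{"type":"number"}}}},"grip_force":{"type":"number"}},"required":["deltas"]}

```bash
mkdir -p pics; cat > h.py <<'E'
import numpy as np, cv2, sys
from station import ctrl, viewer, hand_in
def snap(name,tag):
    c=viewer.camera(name); cv2.imwrite(f'pics/{tag}.png',c['img'][:,:,::-1]); 
    np.savez(f'pics/{tag}.npz',**c); return c
def load(tag): return dict(np.load(f'pics/{tag}.npz'))
def K(c): return np.array([[c['fx'],0,c['cx']],[0,c['fy'],c['cy']],[0,0,1.]])
def ray(c,uv):
    p=cv2.undistortPoints(np.array([[uv]],float),K(c),np.array(c['distortion'],float)).ravel()
    R=cv2.Rodrigues(np.array(c['rvec'],float))[0]; t=np.array(c['tvec'],float).ravel()
    return -R.T@t, R.T@np.array([p[0],p[1],1])
def atz(c,uv,z):
    o,d=ray(c,uv); return o+d*(z-o[2])/d[2]
def proj(c,P):
    return cv2.projectPoints(np.array(P,float).reshape(-1,3),np.array(c['rvec'],float),np.array(c['tvec'],float),K(c),np.array(c['distortion'],float))[0].reshape(-1,2)
def crop(tag,x0,y0,x1,y1,s,out):
    im=cv2.imread(f'pics/{tag}.png')[y0:y1,x0:x1]
    cv2.imwrite(f'pics/{out}.png',cv2.resize(im,None,fx=s,fy=s,interpolation=cv2.INTER_CUBIC))
E
python3 - <<'E'
from h import *
for n in('scene','top'):
    c=snap(n,n+'0'); print(n,c['fx'],c['rvec'],c['tvec'],c['distortion'],ray(c,(320,240))[0])
print(ctrl.get_obs())
E
```

```text
scene 446.7116397180676 [ 2.30327074  0.96370129 -0.33891262] [-0.36757411 -0.20539168  1.44922826] [-0.09040721  0.          0.          0.          0.        ] [ 1.01808123 -0.48737621  1.00176548]
top 582.2827438356386 [ 2.18831019 -2.17686636  0.12577099] [-0.02262546  0.49262097  1.38414901] [-0.09036367  0.          0.          0.          0.        ] [0.35966343 0.00847043 1.42464953]
{'time_s': 0.1, 'qpos': array([ 1.16041033e+00,  3.00448948e-01,  1.52150529e+00, -2.42383256e-05,
        1.32071222e+00, -6.65961819e-02]), 'joint_vel': array([ 0.00083783, -0.00304563, -0.00064075,  0.00071647,  0.00087534,
        0.00224923]), 'tau': array([ 1.22640722e-03, -5.32642829e+01, -3.53283441e+01,  7.09349220e-02,
        2.34936696e-02,  1.96086637e-05]), 'ee_pos': array([0.18529461, 0.51759814, 0.20493054]), 'eef_rot': array([-1.61553182,  1.56972226, -1.95931562]), 'force': array([ 0.1431632 ,  0.42052124, -0.96218574]), 'moment': array([-0.01415983, -0.00674773,  0.04051613]), 'grip_width': 0.0938564907268239}
```

View pics/scene0.png

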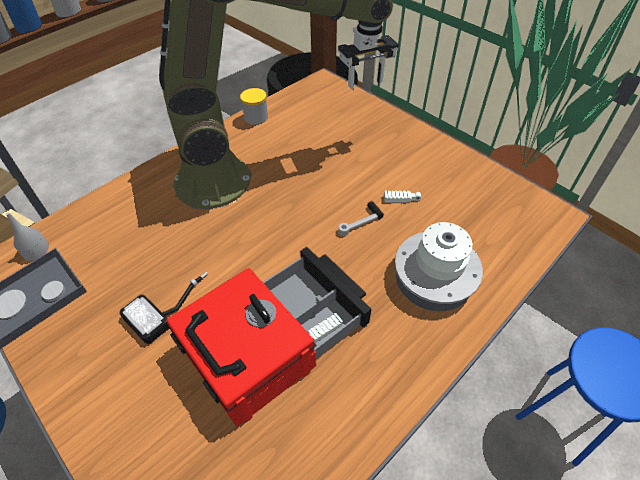

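View pics/top0.png

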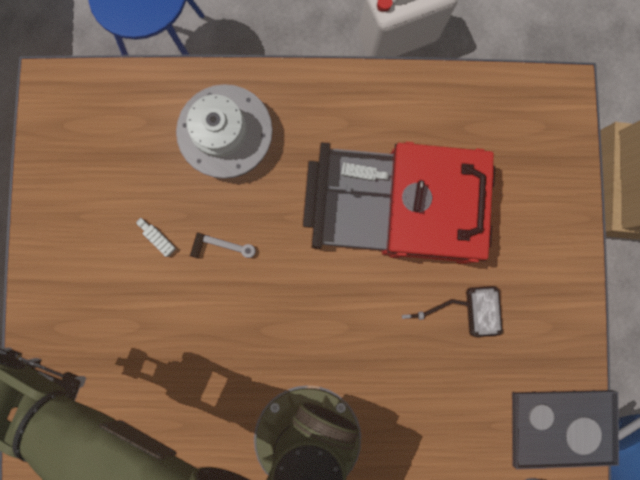

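The scene view shows the toolbox with its drawer open toward +y, the mate in the far bay and the near bay empty. In the top view the loose footrest is at about (155,238), the lever at (225,245), the latch at (418,196), and the box edges run from x=395 to 492. I'll enlarge these areas.

```bash
python3 - <<'E'
from h import *
crop('top0',120,200,270,275,5,'c1'); crop('top0',295,135,505,270,3.8,'c2')
E
```

```text
(no output)
```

View pics/c1.png

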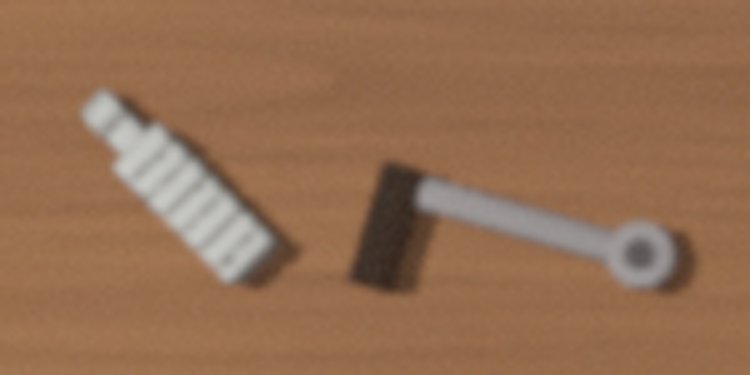

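View pics/c2.png

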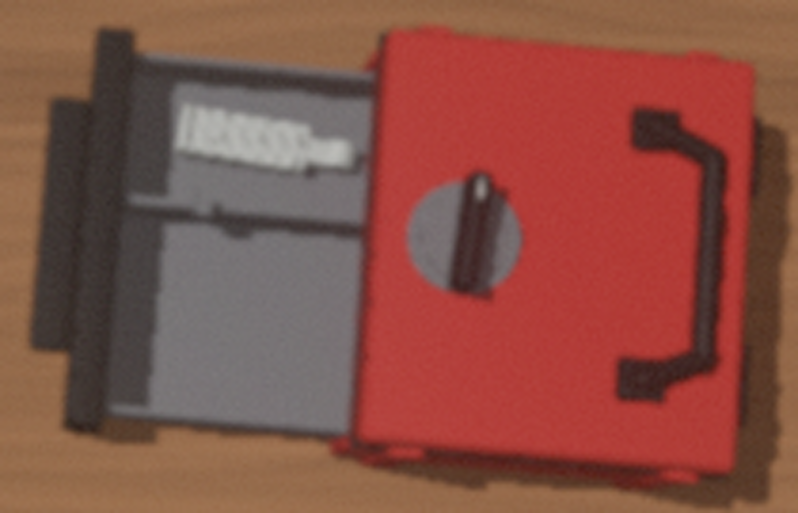

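In the crops I read these points.
- **Footrest:** wide-end corners at (230,282) and (277,242), wide-part shoulder at (113,165) and (157,125), lug end at (82,112) and (105,88).
- **Lid:** corners at (388,32), (752,65), (735,470) and (355,440).

Next I fit poses to them.

```bash
cat > fit.py <<'E'
from h import *
from scipy.optimize import least_squares
def T(p,P):
    P=np.array(P,float); c,s=np.cos(p[2]),np.sin(p[2])
    return np.c_[p[0]+c*P[:,0]-s*P[:,1],p[1]+s*P[:,0]+c*P[:,1],P[:,2]]
def fit(c,P,uv,p0):
    r=least_squares(lambda p:(proj(c,T(p,P))-uv).ravel(),p0)
    return r.x,np.abs(r.fun).reshape(-1,2).round(1)
E
python3 - <<'E'
from fit import *
c=load('top0')
uv=np.array([(230,282),(277,242),(113,165),(157,125),(82,112),(105,88)])/5+[120,200]
z=.023
# +x along lug; y left
P=[(-.0575,.015,z),(-.0575,-.015,z),(.025,.015,z),(.025,-.015,z),(.0575,.008,z),(.0575,-.008,z)]
P=np.array(P)
for q in uv: print(atz(c,q,.023).round(4))
a=atz(c,uv[0:2].mean(0),z);b=atz(c,uv[4:].mean(0),z);d=b-a;print('len',np.linalg.norm(d))
p0=[*((a+b)/2)[:2],np.arctan2(d[1],d[0])]
for sgn in(1,-1):
    print(fit(c,P*[1,sgn,1],uv,p0))
uvb=np.array([(388,32),(752,65),(735,470),(355,440)])/3.8+[295,135]
for q in uvb: print(atz(c,q,.14).round(4))
# toolbox x axis -> world -y ; toolbox y -> world +x (yaw -pi/2)
B=[(-.1125,.125,.14),(.1125,.125,.14),(.1125,-.125,.14),(-.1125,-.125,.14)]
p,r=fit(c,B,uvb,[.5,-.2,-1.57]);print(p,r); 
print('latch',T(p,[(-.0605,0,.148)]),proj(c,T(p,[(-.0605,0,.14),(-.0605,.035,.176),(-.0605,-.035,.176)])))
q=(np.array([480,182])/3.8+[295,135],np.array([466,285])/3.8+[295,135]);print(q)
np.save('box.npy',p)
# drawer front
for d in(.155,.18):
  print(d,(proj(c,T(p,[(-.1125-d,y,.077) for y in(.125,-.125)]))-[295,135])*3.8,(proj(c,T(p,[(-.1125-d-.025,y,.077) for y in(.125,-.125)]))-[295,135])*3.8)
E
```

```text
[0.4353 0.3439 0.023 ]
[0.4548 0.3216 0.023 ]
[0.4916 0.4027 0.023 ]
[0.5113 0.3818 0.023 ]
[0.5174 0.4188 0.023 ]
[0.5292 0.4079 0.023 ]
len 0.11230216526339057
(array([0.48413233, 0.37348807, 0.79878215]), array([[0.5, 0.8],
       [0.1, 0. ],
       [0.3, 0.3],
       [0.4, 0.4],
       [0.6, 0.5],
       [0.5, 0.3]]))
(array([0.48419713, 0.37345473, 0.80597988]), array([[9.4, 8.2],
       [8.8, 8.7],
       [9.1, 8.4],
       [8.5, 8.4],
       [4. , 5. ],
       [5.3, 4.5]]))
[ 0.688  -0.1983  0.14  ]
[ 0.6712 -0.4188  0.14  ]
[ 0.4277 -0.4019  0.14  ]
[ 0.4444 -0.1764  0.14  ]
[ 0.55794296 -0.29889092 -1.64867137] [[0.8 1.4]
 [0.8 1.1]
 [0.2 1.4]
 [0.3 1. ]]
latch [[ 0.56264964 -0.23857428  0.148     ]] [[415.56702888 198.29697649]
 [419.67231434 180.00841108]
 [417.65727942 211.59023631]]
(array([421.31578947, 182.89473684]), array([417.63157895, 210.        ]))
0.155 [[121.94020291  30.09845626]
 [ 89.11890911 429.41380333]] [[ 81.93862028  26.66575382]
 [ 48.31185973 426.00085654]]
0.18 [[ 81.93862028  26.66575382]
 [ 48.31185973 426.00085654]] [[ 41.92220713  23.25263511]
 [  7.49140821 422.58342867]]
```

```bash
python3 - <<'E'
from fit import *
c=load('top0'); p=np.load('box.npy')
def inv(w): 
    cs,s=np.cos(p[2]),np.sin(p[2]); d=w[:2]-p[:2]; return np.array([cs*d[0]+s*d[1],-s*d[0]+cs*d[1]])
for n,q,z in [('pf far',(98,30),.077),('pi far',(133,32),.077),('pf near',(65,430),.077),('pi near',(100,430),.077),('lip',(52,100),.069),('lip2',(33,348),.069),('matefl',(180,105),.037),('matelug',(355,150),.037),('div',(128,205),.062),('block',(205,210),.074),('wing1',(480,180),.176),('wing2',(464,290),.176),('platec',(464,239),.148)]:
    w=atz(c,np.array(q)/3.8+[295,135],z); print(n,w.round(4),inv(w).round(4))
print(proj(load('scene0'),T(p,[(-.1125,.125,.14),(.1125,.125,.14),(.1125,-.125,.14),(-.1125,-.125,.14),(-.0605,0,.148)])))
crop('scene0',160,190,390,400,3.4,'c3')
E
```

```text
pf far [ 0.7033 -0.027   0.077 ] [-0.2824  0.1238]
pi far [ 0.7022 -0.0488  0.077 ] [-0.2605  0.1244]
pf near [ 0.4537 -0.0078  0.077 ] [-0.2821 -0.1266]
pi near [ 0.4538 -0.0291  0.077 ] [-0.2608 -0.1248]
lip [0.6604 0.0013 0.069 ] [-0.3073  0.0788]
lip2 [0.5048 0.0121 0.069 ] [-0.3059 -0.0772]
matefl [ 0.665  -0.0807  0.037 ] [-0.2259  0.0897]
matelug [ 0.6369 -0.1927  0.037 ] [-0.112   0.0704]
div [ 0.5956 -0.0465  0.062 ] [-0.2545  0.0179]
block [ 0.5908 -0.0937  0.074 ] [-0.2071  0.0168]
wing1 [ 0.5923 -0.2448  0.176 ] [-0.0566  0.0301]
wing2 [ 0.5283 -0.2346  0.176 ] [-0.0617 -0.0345]
platec [ 0.5623 -0.2405  0.148 ] [-0.0585 -0.0002]
[[314.53312855 337.14155784]
 [225.17125768 403.86562696]
 [164.44529327 317.16370859]
 [248.31972657 264.40684134]
 [260.14720535 309.74455342]]
```

View pics/c3.png

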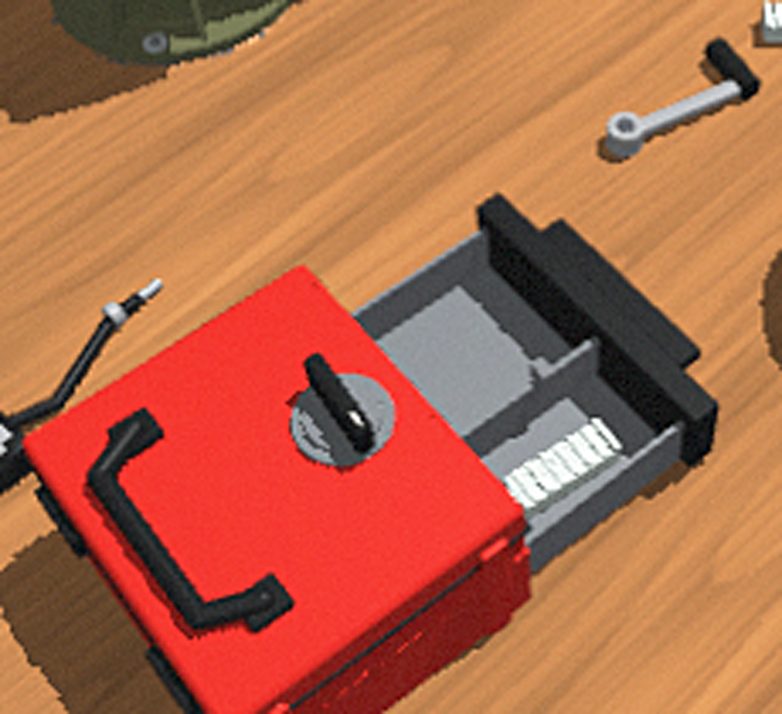

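```bash
cat > nav.py <<'E'
from fit import *
from scipy.spatial.transform import Rotation as Ro
def state():
    o=ctrl.get_obs(); R=Ro.from_euler('xyz',o['eef_rot']).as_matrix(); return o,R
def show():
    o,R=state()
    print('t',round(o['time_s'],2),'tcp',o['ee_pos'].round(4),'jaw',round(np.arctan2(R[1,1],R[0,1]),4),'down',R[:,0].round(3),'F',o['force'].round(1),'M',o['moment'].round(2),'w',round(o['grip_width'],4),'q',o['qpos'].round(2))
def goto(pos,jaw):
    """delta: first turn about tool x, then shift in the new tool axes"""
    o,R=state()
    y=np.array([np.cos(jaw),np.sin(jaw),0]);x=np.array([0,0,-1.]);Rt=np.c_[x,y,np.cross(x,y)]
    rv=Ro.from_matrix(R.T@Rt).as_rotvec()
    print('rotvec',rv.round(3),'rows>=',np.ceil(np.linalg.norm(rv)/.1499),'shift in new axes',((Rt.T@(np.array(pos)-o['ee_pos']))*1000).round(1))
E
python3 - <<'E'
from nav import *
show()
c=load('top0')
for q in [(390,165),(350,280),(425,180)]: print(atz(c,np.array(q)/5+[120,200],.02).round(3))
print('hub',atz(c,(212,122),.162).round(3),'stand',atz(c,(225,131),.062).round(3))
f=[.4841,.3735,.7988]
print(T(f,[(-.005,0,.02)]))
for j in (f[2]+np.pi/2,f[2]-np.pi/2): goto([*T(f,[(-.005,0,.2)])[0][:2],.12],j)
b=np.load('box.npy')
print('place',T(b,[(-.185,-.046,.02)]))
E
```

```text
t 0.1 tcp [0.1853 0.5176 0.2049] jaw 1.227 down [-0.    -0.001 -1.   ] F [ 0.1  0.4 -1. ] M [-0.01 -0.01  0.04] w 0.0939 q [ 1.16  0.3   1.52 -0.    1.32 -0.07]
[0.493 0.268 0.02 ]
[0.437 0.286 0.02 ]
[0.486 0.251 0.02 ]
hub [0.728 0.217 0.162] stand [0.735 0.202 0.062]
[[0.48061216 0.3699174  0.02      ]]
rotvec [-1.143e+00 -1.000e-03  1.000e-03] rows>= 8.0 shift in new axes [  84.9 -314.6  100.2]
rotvec [1.999e+00 1.000e-03 1.000e-03] rows>= 14.0 shift in new axes [  84.9  314.6 -100.2]
place [[ 0.5264747  -0.11087297  0.02      ]]
```

Request:
play_rows([
  [[0, 0, 0, 0.14, 0, 0, 60], [0, 0, 0, 0.14, 0, 0, 60], [0, 0, 0, 0.14, 0, 0, 60], [0, 0, 0, 0.14, 0, 0, 60], [0, 0, 0, 0.14, 0, 0, 60], [0, 0, 0, 0.14, 0, 0, 60], [0, 0, 0, 0.14, 0, 0, 60], [0, 0, 0, 0.14, 0, 0, 60], [0, 0, 0, 0.14, 0, 0, 60], [0, 0, 0, 0.14, 0, 0, 60]],
])

```text
time_s: 1.1
ee_pos: [0.1853, 0.5177, 0.2051]
eef_rot: [-0.245, 1.57, -1.995]
force: [0.8, 0.0, -0.2]
grip_width: 0.0601
```

Request:
play_rows([
  [[0, 0, 0, 0.14, 0, 0, 60], [0, 0, 0, 0.14, 0, 0, 60], [0, 0, 0, 0.14, 0, 0, 60], [0, 0, 0, 0.14, 0, 0, 60], [0, 0, 0, 0.039, 0, 0, 60], [0, 0, 0, 0, 0, 0, 60], [0, 0, 0, 0, 0, 0, 60]],
])

```text
time_s: 1.8
ee_pos: [0.1853, 0.5177, 0.2052]
eef_rot: [0.375, 1.57, -1.966]
force: [-0.6, -0.4, 0.3]
grip_width: 0.0605
```

```bash
python3 - <<'E'
from nav import *
show(); f=[.4841,.3735,.7988]
goto([*T(f,[(-.005,0,.2)])[0][:2],.12],f[2]-np.pi/2)
E
```

```text
t 1.8 tcp [0.1853 0.5177 0.2052] jaw -0.7704 down [-0. -0. -1.] F [-0.6 -0.4  0.3] M [-0.09  0.14  0.  ] w 0.0605 q [ 1.16  0.3   1.52 -0.    1.32  1.93]
rotvec [ 0.002  0.    -0.   ] rows>= 1.0 shift in new axes [  85.2  314.7 -100.1]
```

Request:
play_rows([
  [[9, 35, -11, 0, 0, 0, 60], [9, 35, -11, 0, 0, 0, 60], [9, 35, -11, 0, 0, 0, 60], [9, 35, -11, 0, 0, 0, 60], [9, 35, -11, 0, 0, 0, 60], [9, 35, -11, 0, 0, 0, 60], [9, 35, -11, 0, 0, 0, 60], [9, 35, -11, 0, 0, 0, 60], [9, 35, -12, 0, 0, 0, 60], [0, 0, 0, 0, 0, 0, 60]],
])

```text
time_s: 2.8
ee_pos: [0.4834, 0.3672, 0.1228]
eef_rot: [0.029, 1.569, -2.316]
force: [-0.1, 0.3, 0.1]
grip_width: 0.0599
```

```bash
python3 - <<'E'
from nav import *
show(); f=[.4841,.3735,.7988]
goto([*T(f,[(-.005,0,.2)])[0][:2],.003],f[2]-np.pi/2)
snap('top','top1');snap('scene','scene1')
crop('top1',60,170,260,320,4,'c4'); crop('scene1',330,120,480,240,5,'c5')
E
```

```text
t 2.8 tcp [0.4834 0.3672 0.1228] jaw -0.7742 down [-0.001 -0.001 -1.   ] F [-0.1  0.3  0.1] M [-0.16  0.07 -0.02] w 0.0599 q [ 0.59  0.5   1.44 -0.    1.2   1.36]
rotvec [-0.002  0.002 -0.   ] rows>= 1.0 shift in new axes [119.8  -3.9   0. ]
```

View pics/c4.png

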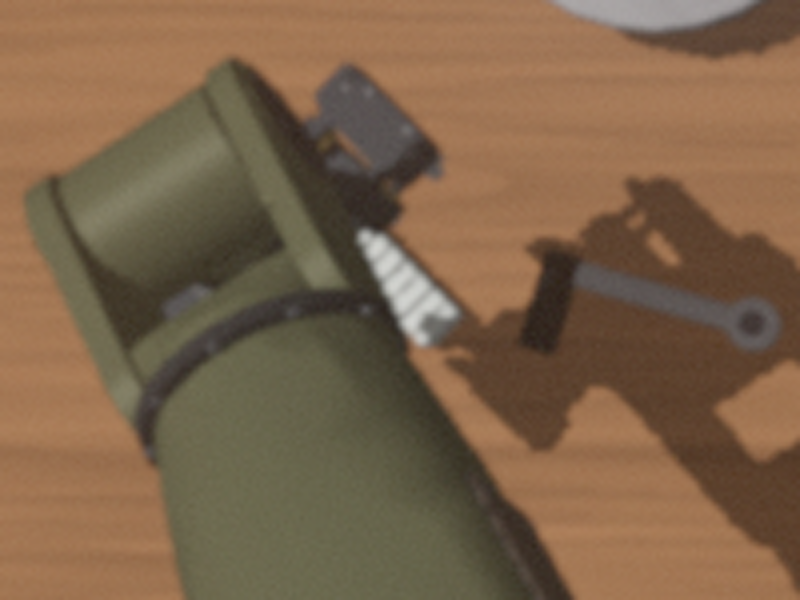

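View pics/c5.png

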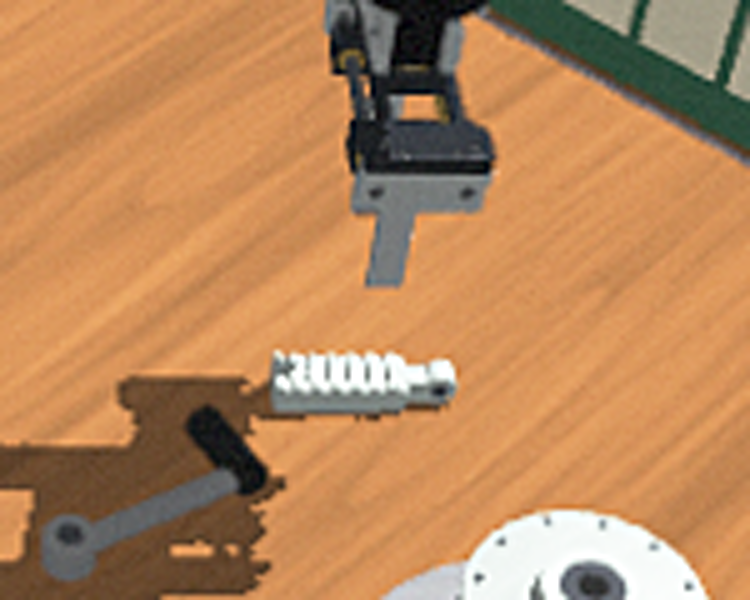

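The gripper stands above the footrest with jaws across it; in the scene crop the finger ends at (385,285) and the footrest spans (272–455, 350–415). I'll check the footrest fit in the scene camera.

```bash
python3 - <<'E'
from nav import *
f=[.4841,.3735,.7988];z=.023
P=[(-.0575,.015,z),(-.0575,-.015,z),(.025,.015,z),(.025,-.015,z),(.0575,.008,z),(.0575,-.008,z),(-.0575,-.015,0),(.025,-.015,0)]
print(((proj(load('scene1'),T(f,P))-[330,120])*5).round())
show()
E
```

```text
[[265. 351.]
 [269. 385.]
 [396. 351.]
 [402. 385.]
 [449. 359.]
 [453. 377.]
 [265. 411.]
 [397. 411.]]
t 2.9 tcp [0.4809 0.3693 0.1239] jaw -0.7723 down [-0.001 -0.    -1.   ] F [ 0.5  0.4 -0.4] M [-0.    0.13  0.02] w 0.06 q [0.59 0.5  1.44 0.   1.2  1.37]
```

Request:
play_rows([
  [[25, 0, 0, 0, 0, 0, 60], [25, 0, 0, 0, 0, 0, 60], [25, 0, 0, 0, 0, 0, 60], [20, 0, 0, 0, 0, 0, 60], [12, 0, 0, 0, 0, 0, 60], [7, 0, 0, 0, 0, 0, 60], [4, 0, 0, 0, 0, 0, 60], [0, 0, 0, 0, 0, 0, 60], [0, 0, 0, 0, 0, 0, 60]],
])

```text
time_s: 3.8
ee_pos: [0.4811, 0.37, 0.0073]
eef_rot: [2.938, 1.57, 0.595]
force: [0.6, 1.2, 0.0]
grip_width: 0.0603
```

Request:
play_rows([
  [[0, 0, 0, 0, 0, 0, 25], [0, 0, 0, 0, 0, 0, 25], [0, 0, 0, 0, 0, 0, 25], [0, 0, 0, 0, 0, 0, 25], [0, 0, 0, 0, 0, 0, 25], [0, 0, 0, 0, 0, 0, 25], [0, 0, 0, 0, 0, 0, 25]],
], grip_force=25)

```text
time_s: 4.5
ee_pos: [0.4809, 0.3697, 0.0065]
eef_rot: [2.518, 1.571, 0.175]
force: [0.1, -0.3, 1.3]
grip_width: 0.0299
```

```bash
python3 - <<'E'
from nav import *
show()
E
```

```text
t 4.5 tcp [0.4809 0.3697 0.0065] jaw -0.772 down [ 0.  0. -1.] F [ 0.1 -0.3  1.3] M [-0.16  0.23  0.03] w 0.0299 q [ 0.6   0.65  1.51 -0.    0.98  1.37]
```

Gripped at 29.9 mm, which is the footrest's width. Lifting.

Request:
play_rows([
  [[-8, 0, 0, 0, 0, 0, 25], [-15, 0, 0, 0, 0, 0, 25], [-25, 0, 0, 0, 0, 0, 25], [-25, 0, 0, 0, 0, 0, 25], [-25, 0, 0, 0, 0, 0, 25], [-25, 0, 0, 0, 0, 0, 25], [-25, 0, 0, 0, 0, 0, 25], [-20, 0, 0, 0, 0, 0, 25], [-12, 0, 0, 0, 0, 0, 25], [0, 0, 0, 0, 0, 0, 25]],
])

```text
time_s: 5.5
ee_pos: [0.4812, 0.37, 0.1886]
eef_rot: [2.94, 1.568, 0.597]
force: [-0.1, 0.4, -3.0]
grip_width: 0.0296
```

```bash
python3 - <<'E'
from nav import *
show(); b=np.load('box.npy')
print('place',T(b,[(-.185,-.046,.02)]))
goto([*T(b,[(-.185,-.046,.02)])[0][:2],.19],b[2]+np.pi/2)
snap('scene','scene2');crop('scene2',330,80,480,200,5,'c6')
E
```

```text
t 5.5 tcp [0.4812 0.37   0.1886] jaw -0.772 down [ 0.003  0.002 -1.   ] F [-0.1  0.4 -3. ] M [-0.06  0.11  0.04] w 0.0296 q [0.6  0.44 1.37 0.   1.33 1.37]
place [[ 0.5264747  -0.11087297  0.02      ]]
rotvec [-0.694 -0.003 -0.002] rows>= 5.0 shift in new axes [ -1.4  82.5 475.9]
```

View pics/c6.png

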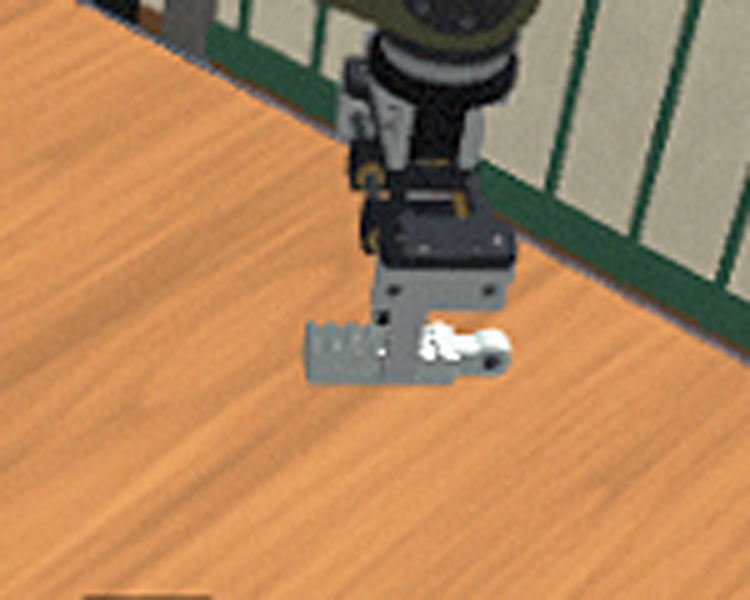

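Request:
play_rows([
  [[0, 0, 0, -0.13, 0, 0, 25], [0, 0, 0, -0.139, 0, 0, 25], [0, 0, 0, -0.139, 0, 0, 25], [0, 0, 0, -0.139, 0, 0, 25], [0, 0, 0, -0.13, 0, 0, 25], [0, 0, 0, -0.017, 0, 0, 25], [0, 3, 20, 0, 0, 0, 25], [0, 6, 32, 0, 0, 0, 25], [0, 7, 40, 0, 0, 0, 25], [0, 7, 40, 0, 0, 0, 25]],
])

```text
time_s: 6.55
ee_pos: [0.493, 0.2349, 0.1855]
eef_rot: [-1.085, 1.569, -2.736]
force: [0.5, -0.5, -2.2]
grip_width: 0.0298
```

Request:
play_rows([
  [[0, 7, 40, 0, 0, 0, 25], [0, 7, 40, 0, 0, 0, 25], [0, 7, 40, 0, 0, 0, 25], [0, 7, 40, 0, 0, 0, 25], [0, 7, 40, 0, 0, 0, 25], [0, 7, 40, 0, 0, 0, 25], [0, 7, 40, 0, 0, 0, 25], [0, 6, 35, 0, 0, 0, 25], [0, 4, 20, 0, 0, 0, 25], [0, 0, 0, 0, 0, 0, 25]],
])

```text
time_s: 7.55
ee_pos: [0.5259, -0.1044, 0.1855]
eef_rot: [-1.502, 1.569, 3.127]
force: [0.1, -0.4, -2.9]
grip_width: 0.0295
```

```bash
python3 - <<'E'
from nav import *
show(); b=np.load('box.npy')
goto([*T(b,[(-.181,-.046,.02)])[0][:2],.12],b[2]+np.pi/2)
E
```

```text
t 7.55 tcp [ 0.5259 -0.1044  0.1855] jaw -0.0841 down [-0.001  0.    -1.   ] F [ 0.1 -0.4 -2.9] M [-0.02  0.08  0.01] w 0.0295 q [-0.26  0.29  1.59 -0.    1.27 -0.18]
rotvec [-0.006  0.     0.001] rows>= 1.0 shift in new axes [65.5  1.1 10.4]
```

Request:
play_rows([
  [[0, 0, 5, 0, 0, 0, 25], [15, 0, 0, 0, 0, 0, 25], [20, 0, 0, 0, 0, 0, 25], [15, 0, 0, 0, 0, 0, 25], [8, 0, 0, 0, 0, 0, 25], [0, 0, 0, 0, 0, 0, 25], [0, 0, 0, 0, 0, 0, 25]],
])

```text
time_s: 8.25
ee_pos: [0.5261, -0.107, 0.129]
eef_rot: [1.424, 1.57, -0.225]
force: [0.4, -0.6, -2.2]
grip_width: 0.0297
```

```bash
python3 - <<'E'
from nav import *
show(); b=np.load('box.npy')
goto([*T(b,[(-.181,-.046,.02)])[0][:2],.017],b[2]+np.pi/2)
snap('top','top3');snap('scene','scene3')
crop('top3',295,115,505,270,3.8,'c7'); crop('scene3',190,140,390,350,3.4,'c8')
E
```

```text
t 8.25 tcp [ 0.5261 -0.107   0.129 ] jaw -0.078 down [ 0.001 -0.    -1.   ] F [ 0.4 -0.6 -2.2] M [-0.07  0.    0.02] w 0.0297 q [-0.27  0.35  1.65  0.    1.15 -0.19]
rotvec [-0.     0.    -0.001] rows>= 1.0 shift in new axes [112.    0.7   7.9]
```

View pics/c7.png

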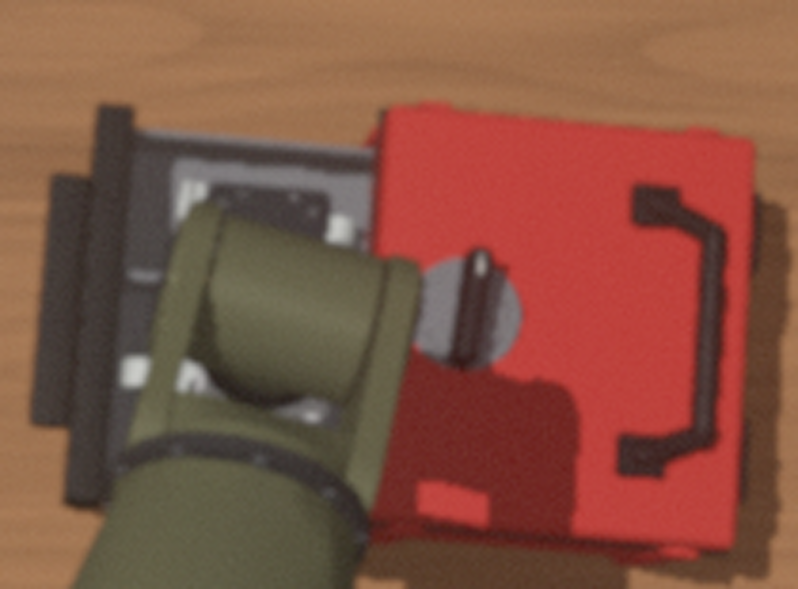

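View pics/c8.png

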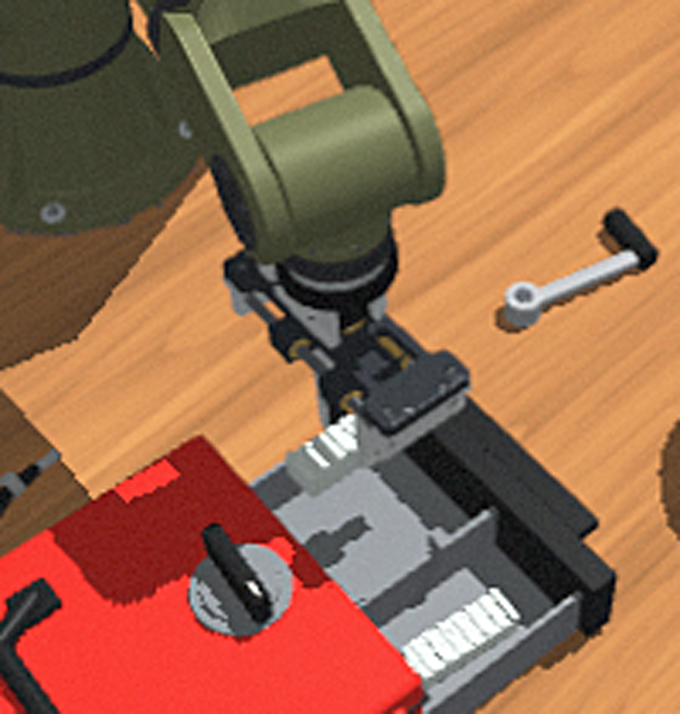

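```bash
python3 - <<'E'
from nav import *
c=load('top3'); p=np.load('box.npy')
def inv(w): 
    cs,s=np.cos(p[2]),np.sin(p[2]); d=w[:2]-p[:2]; return np.array([cs*d[0]+s*d[1],-s*d[0]+cs*d[1]])
for n,q,z in [('lug end',(120,373),.145),('pi',(122,290),.077),('pf',(82,300),.077)]:
    w=atz(c,np.array(q)/3.8+[295,115],z); print(n,w.round(4),inv(w).round(4))
o,R=state(); print('tcp box',inv(o['ee_pos']))
E
```

```text
lug end [ 0.5269 -0.0386  0.145 ] [-0.2571 -0.0512]
pi [ 0.5874 -0.0422  0.077 ] [-0.2582  0.0094]
pf [ 0.5809 -0.0176  0.077 ] [-0.2822  0.001 ]
tcp box [-0.18865488 -0.04655751]
```

Request:
play_rows([
  [[0, 0, 8, 0, 0, 0, 25], [0, 0, 7, 0, 0, 0, 25], [0, 0, 0, 0, 0, 0, 25], [15, 0, 0, 0, 0, 0, 25], [15, 0, 0, 0, 0, 0, 25], [15, 0, 0, 0, 0, 0, 25], [10, 0, 0, 0, 0, 0, 25], [5, 0, 0, 0, 0, 0, 25], [0, 0, 0, 0, 0, 0, 25]],
])

```text
time_s: 9.25
ee_pos: [0.5245, -0.1222, 0.0681]
eef_rot: [-1.79, 1.57, 2.844]
force: [0.2, 0.2, -3.0]
grip_width: 0.0297
```

```bash
python3 - <<'E'
from nav import *
show()
snap('top','top4');snap('scene','scene4')
crop('top4',295,115,505,270,3.8,'c9'); crop('scene4',190,140,390,350,3.4,'c10')
E
```

```text
t 9.25 tcp [ 0.5245 -0.1222  0.0681] jaw -0.0782 down [-0.001  0.    -1.   ] F [ 0.2  0.2 -3. ] M [-0.07  0.05 -0.02] w 0.0297 q [-0.3   0.43  1.69  0.    1.02 -0.22]
```

View pics/c10.png

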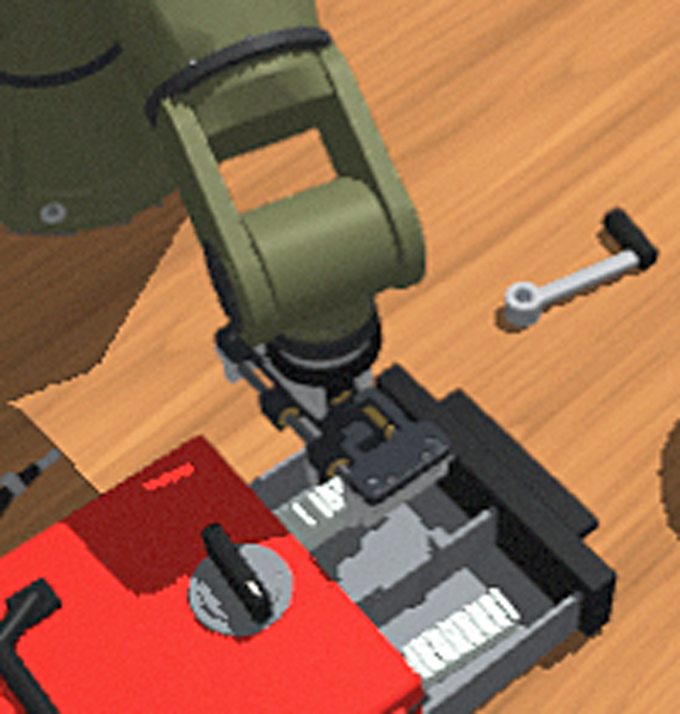

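View pics/c9.png

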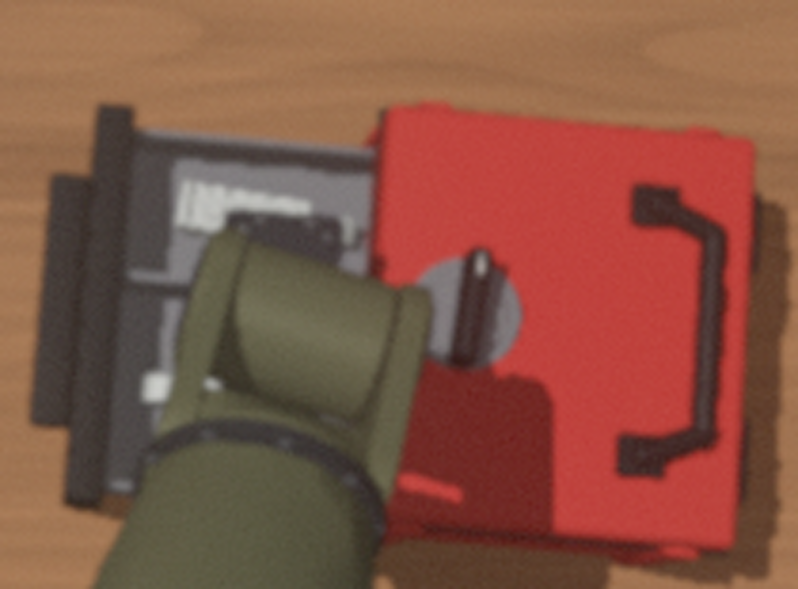

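The held footrest hangs inside the bay outline: its lug end is at about (145,385) in the top crop, clear of the panel, and its rear is clear of the box face. Lowering.

Request:
play_rows([
  [[10, 0, 0, 0, 0, 0, 25], [12, 0, 0, 0, 0, 0, 25], [10, 0, 0, 0, 0, 0, 25], [6, 0, 0, 0, 0, 0, 25], [4, 0, 0, 0, 0, 0, 25], [2, 0, 0, 0, 0, 0, 25], [0, 0, 0, 0, 0, 0, 25], [0, 0, 0, 0, 0, 0, 25]],
])

```text
time_s: 10.15
ee_pos: [0.5248, -0.1222, 0.0247]
eef_rot: [1.339, 1.57, -0.31]
force: [-0.3, 0.2, -1.7]
grip_width: 0.0298
```

Request:
play_rows([
  [[1, 0, 0, 0, 0, 0, 25], [1, 0, 0, 0, 0, 0, 25], [0, 0, 0, 0, 0, 0, 25]],
])

```text
time_s: 10.45
ee_pos: [0.5246, -0.1222, 0.0224]
eef_rot: [-1.017, 1.571, -2.665]
force: [-0.4, 0.2, -2.2]
grip_width: 0.0298
```

Request:
play_rows([
  [[1, 0, 0, 0, 0, 0, 25], [0.7, 0, 0, 0, 0, 0, 25], [0, 0, 0, 0, 0, 0, 25], [0, 0, 0, 0, 0, 0, 25]],
])

```text
time_s: 10.85
ee_pos: [0.5246, -0.1222, 0.0207]
eef_rot: [-2.006, 1.571, 2.628]
force: [-1.4, -0.6, -2.0]
grip_width: 0.0298
```

Request:
play_rows([
  [[0.7, 0, 0, 0, 0, 0, 25], [0, 0, 0, 0, 0, 0, 25], [0, 0, 0, 0, 0, 0, 25]],
])

```text
time_s: 11.15
ee_pos: [0.5247, -0.1222, 0.0205]
eef_rot: [1.212, 1.571, -0.437]
force: [-4.6, 0.1, 5.3]
grip_width: 0.0298
```

Request:
play_rows([
  [[0.7, 0, 0, 0, 0, 0, 25], [0, 0, 0, 0, 0, 0, 25], [0, 0, 0, 0, 0, 0, 25]],
])

```text
time_s: 11.45
ee_pos: [0.5248, -0.1222, 0.0204]
eef_rot: [1.247, 1.57, -0.401]
force: [-7.6, 1.9, 15.0]
grip_width: 0.0296
```

The footrest is on the floor. Releasing just enough to clear it, then rising straight up.

Request:
play_rows([
  [[-0.7, 0, 0, 0, 0, 0, 29], [0, 0, 0, 0, 0, 0, 32], [0, 0, 0, 0, 0, 0, 38], [0, 0, 0, 0, 0, 0, 46], [0, 0, 0, 0, 0, 0, 46], [0, 0, 0, 0, 0, 0, 46], [0, 0, 0, 0, 0, 0, 46]],
])

```text
time_s: 12.15
ee_pos: [0.5246, -0.1222, 0.02]
eef_rot: [-1.99, 1.571, 2.645]
force: [0.1, -0.7, -0.7]
grip_width: 0.0464
```

Request:
play_rows([
  [[-5, 0, 0, 0, 0, 0, 46], [-10, 0, 0, 0, 0, 0, 46], [-15, 0, 0, 0, 0, 0, 46], [-25, 0, 0, 0, 0, 0, 46], [-30, 0, 0, 0, 0, 0, 46], [-30, 0, 0, 0, 0, 0, 46], [-30, 0, 0, 0, 0, 0, 46], [-20, 0, 0, 0, 0, 0, 46], [0, 0, 0, 0, 0, 0, 46]],
])

```text
time_s: 13.05
ee_pos: [0.5257, -0.1225, 0.1886]
eef_rot: [1.354, 1.565, -0.295]
force: [-0.6, 0.3, -0.9]
grip_width: 0.0461
```

```bash
python3 - <<'E'
from nav import *
show(); b=np.load('box.npy')
# in front of lip: lip front at -0.158-0.1245-.025=-.3075
goto([*T(b,[(-.36,0,.2)])[0][:2],.18],b[2]+np.pi/2)
snap('top','top5');snap('scene','scene5')
crop('top5',295,115,505,270,3.8,'c11'); crop('scene5',190,140,390,350,3.4,'c12')
E
```

```text
t 13.05 tcp [ 0.5257 -0.1225  0.1886] jaw -0.078 down [ 0.005 -0.002 -1.   ] F [-0.6  0.3 -0.9] M [-0.07  0.09 -0.05] w 0.0461 q [-0.3   0.29  1.58  0.    1.27 -0.22]
rotvec [-0.     0.001 -0.005] rows>= 1.0 shift in new axes [   8.6   45.9 -186.6]
```

View pics/c12.png

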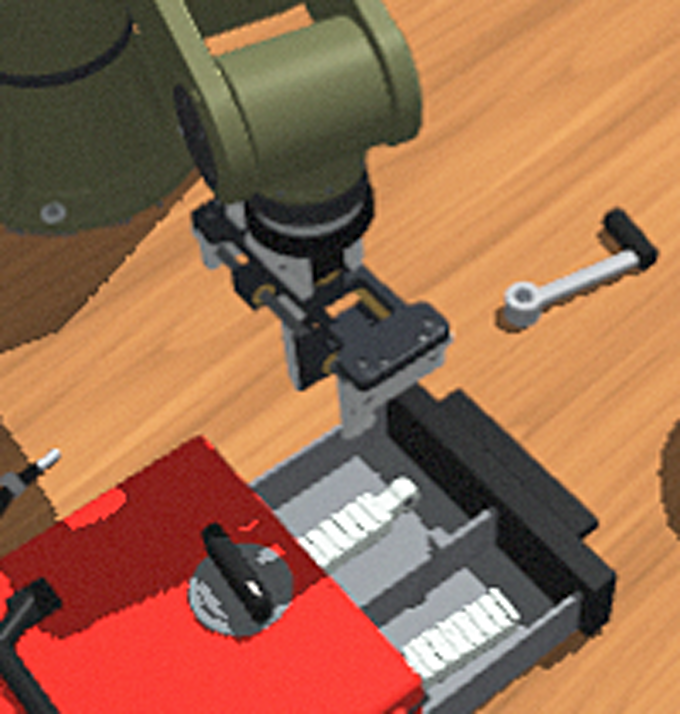

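View pics/c11.png

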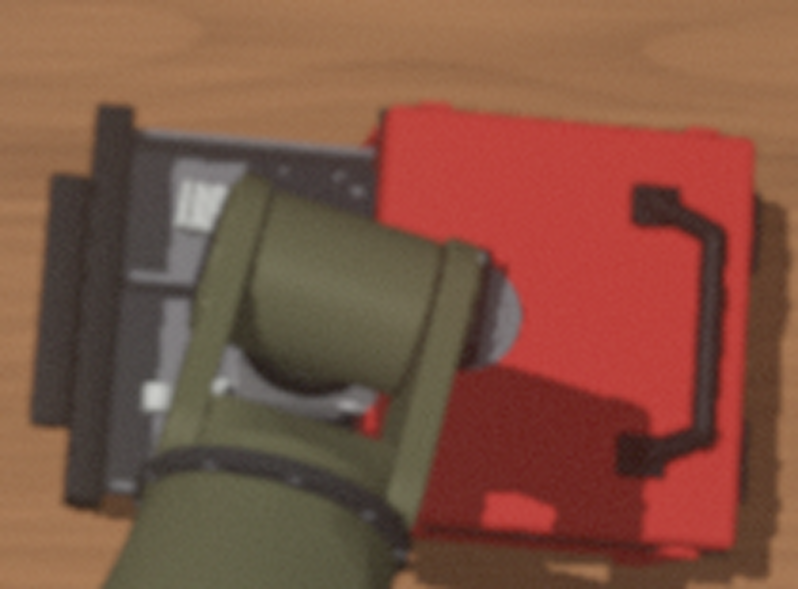

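Both crops show the footrest flat in the wide bay, released, clear of the panel and walls. Next: fingers closed, over to the front of the lip.

Request:
play_rows([
  [[0, 6, -22, 0, 0, 0, 0], [0, 10, -37, 0, 0, 0, 0], [0, 10, -37, 0, 0, 0, 0], [0, 10, -37, 0, 0, 0, 0], [0, 6, -24, 0, 0, 0, 0], [0, 4, -15, 0, 0, 0, 0], [0, 0, 0, 0, 0, 0, 0], [0, 0, 0, 0, 0, 0, 0]],
])

```text
time_s: 13.95
ee_pos: [0.5836, 0.045, 0.1844]
eef_rot: [-1.275, 1.57, -2.924]
force: [-0.2, -0.1, -0.5]
grip_width: 0.0007
```

```bash
python3 - <<'E'
from nav import *
show(); b=np.load('box.npy')
goto([*T(b,[(-.345,0,.2)])[0][:2],.05],b[2]+np.pi/2)
E
```

```text
t 13.95 tcp [0.5836 0.045  0.1844] jaw -0.0781 down [-0.001 -0.    -1.   ] F [-0.2 -0.1 -0.5] M [-0.1   0.08  0.01] w 0.0007 q [ 0.01  0.4   1.44 -0.    1.3   0.09]
rotvec [-0.     0.     0.001] rows>= 1.0 shift in new axes [134.4   1.2  -0.2]
```

Request:
play_rows([
  [[20, 0, 0, 0, 0, 0, 0], [30, 0, 0, 0, 0, 0, 0], [30, 0, 0, 0, 0, 0, 0], [25, 0, 0, 0, 0, 0, 0], [18, 0, 0, 0, 0, 0, 0], [10, 0, 0, 0, 0, 0, 0], [0, 0, 0, 0, 0, 0, 0], [0, 0, 0, 0, 0, 0, 0]],
])

```text
time_s: 14.75
ee_pos: [0.5843, 0.0452, 0.0529]
eef_rot: [1.631, 1.57, -0.018]
force: [-0.1, -0.1, 0.1]
grip_width: 0.0006
```

Request:
play_rows([
  [[0, 0, 8, 0, 0, 0, 0], [0, 0, 6, 0, 0, 0, 0], [0, 0, 5, 0, 0, 0, 0], [0, 0, 4, 0, 0, 0, 0], [0, 0, 4, 0, 0, 0, 0], [0, 0, 4, 0, 0, 0, 0]],
])

```text
time_s: 15.35
ee_pos: [0.5815, 0.0147, 0.0522]
eef_rot: [2.948, 1.57, 1.299]
force: [-1.2, 3.4, 1.6]
grip_width: 0.0004
```

```bash
python3 - <<'E'
from nav import *
show()
snap('top','top6');snap('scene','scene6')
crop('scene6',190,140,400,350,3.4,'c13')
E
```

```text
t 15.35 tcp [0.5815 0.0147 0.0522] jaw -0.078 down [ 0.  0. -1.] F [-1.2  3.4  1.6] M [ 0.45  0.13 -0.09] w 0.0004 q [-0.04  0.54  1.57  0.    1.04  0.04]
```

View pics/c13.png

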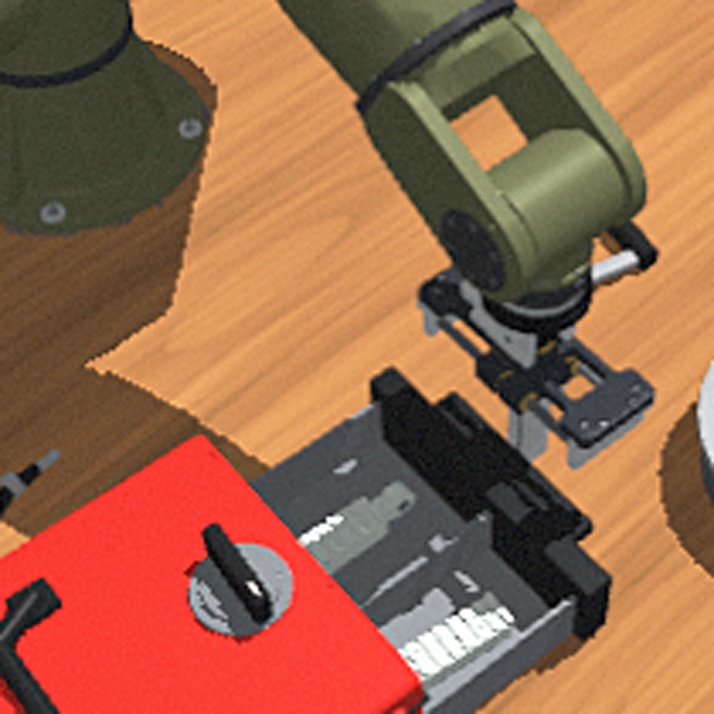

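Contact on the lip at about 3 N, fingers at its middle, and the lip front agrees with drawer ≈ 0.157 m. Pushing gently.

Request:
play_rows([
  [[0, 0, 5, 0, 0, 0, 0], [0, 0, 8, 0, 0, 0, 0], [0, 0, 11, 0, 0, 0, 0], [0, 0, 13, 0, 0, 0, 0], [0, 0, 13, 0, 0, 0, 0], [0, 0, 13, 0, 0, 0, 0], [0, 0, 13, 0, 0, 0, 0], [0, 0, 13, 0, 0, 0, 0], [0, 0, 10, 0, 0, 0, 0], [0, 0, 8, 0, 0, 0, 0]],
])

```text
time_s: 16.45
ee_pos: [0.573, -0.0929, 0.052]
eef_rot: [-1.471, 1.57, -3.12]
force: [-1.9, 3.1, 2.1]
grip_width: 0.0002
```

```bash
python3 - <<'E'
from nav import *
show();b=np.load('box.npy')
goto([*T(b,[(-.1495-.008,0,.2)])[0][:2],.052],b[2]+np.pi/2)
snap('scene','scene7')
crop('scene7',190,140,400,350,3.4,'c14')
E
```

```text
t 16.45 tcp [ 0.573  -0.0929  0.052 ] jaw -0.0784 down [-0. -0. -1.] F [-1.9  3.1  2.1] M [ 0.54  0.41 -0.09] w 0.0002 q [-0.22  0.53  1.57 -0.    1.03 -0.15]
rotvec [-0.001  0.     0.   ] rows>= 1.0 shift in new axes [-0.   1.1 49. ]
```

View pics/c14.png

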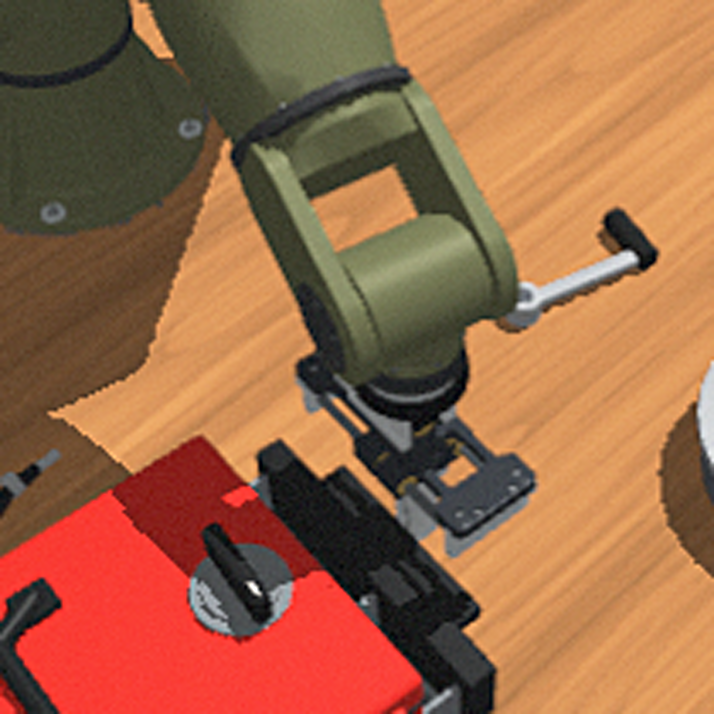

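Request:
play_rows([
  [[0, 0, 8, 0, 0, 0, 0], [0, 0, 9, 0, 0, 0, 0], [0, 0, 9, 0, 0, 0, 0], [0, 0, 6, 0, 0, 0, 0], [0, 0, 4, 0, 0, 0, 0], [0, 0, 3, 0, 0, 0, 0], [0, 0, 2, 0, 0, 0, 0], [0, 0, 2, 0, 0, 0, 0], [0, 0, 1, 0, 0, 0, 0]],
])

```text
time_s: 17.4
ee_pos: [0.5697, -0.1358, 0.052]
eef_rot: [-1.431, 1.571, -3.08]
force: [-1.8, 2.6, -0.7]
grip_width: 0.0009
```

Request:
play_rows([
  [[0, 0, 1, 0, 0, 0, 0], [0, 0, 1, 0, 0, 0, 0], [0, 0, 1, 0, 0, 0, 0]],
])

```text
time_s: 17.7
ee_pos: [0.5695, -0.1387, 0.052]
eef_rot: [-1.918, 1.571, 2.717]
force: [-1.2, 3.5, -0.7]
grip_width: 0.0005
```

Request:
play_rows([
  [[0, 0, 1, 0, 0, 0, 0], [0, 0, 1, 0, 0, 0, 0], [0, 0, 1, 0, 0, 0, 0]],
])

```text
time_s: 18.0
ee_pos: [0.5692, -0.1418, 0.052]
eef_rot: [-1.652, 1.571, 2.982]
force: [-1.0, 1.5, 0.3]
grip_width: 0.0007
```

Request:
play_rows([
  [[0, 0, 1, 0, 0, 0, 0], [0, 0, 0.5, 0, 0, 0, 0], [0, 0, 0, 0, 0, 0, 0]],
])

```text
time_s: 18.3
ee_pos: [0.5692, -0.1421, 0.0521]
eef_rot: [-2.989, 1.569, 1.646]
force: [-1.5, 10.2, 0.4]
grip_width: 0.0007
```

Commanded about 1.5 mm but the tool moved only 0.3 mm with the force at 10 N: that is the hard stop, and it matches the predicted −0.1417. A little more pressure, then back off.

Request:
play_rows([
  [[0, 0, 0.6, 0, 0, 0, 0], [0, 0, 0, 0, 0, 0, 0], [0, 0, 0, 0, 0, 0, 0]],
])

```text
time_s: 18.6
ee_pos: [0.5692, -0.1421, 0.052]
eef_rot: [-2.944, 1.568, 1.69]
force: [-0.9, 14.3, 2.2]
grip_width: 0.0004
```

Request:
play_rows([
  [[0, 0, -4, 0, 0, 0, 0], [0, 0, -15, 0, 0, 0, 0], [0, 0, -25, 0, 0, 0, 0], [-20, 0, -15, 0, 0, 0, 0], [-35, 0, 0, 0, 0, 0, 0], [-40, 0, 0, 0, 0, 0, 0], [-40, 0, 0, 0, 0, 0, 0], [-35, 0, 0, 0, 0, 0, 0], [-20, 0, 0, 0, 0, 0, 0], [0, 0, 0, 0, 0, 0, 0]],
])

```text
time_s: 19.6
ee_pos: [0.5747, -0.0847, 0.2451]
eef_rot: [1.378, 1.565, -0.271]
force: [-0.2, -0.1, -0.1]
grip_width: 0.0007
```

```bash
python3 - <<'E'
from nav import *
show()
snap('top','top8');snap('scene','scene8')
crop('top8',345,115,505,270,3.8,'c15');crop('scene8',190,140,400,350,3.4,'c16')
E
```

```text
t 19.6 tcp [ 0.5747 -0.0847  0.2451] jaw -0.0779 down [ 0.005 -0.001 -1.   ] F [-0.2 -0.1 -0.1] M [-0.1   0.12 -0.04] w 0.0007 q [-0.21  0.34  1.38 -0.    1.42 -0.13]
```

View pics/c15.png

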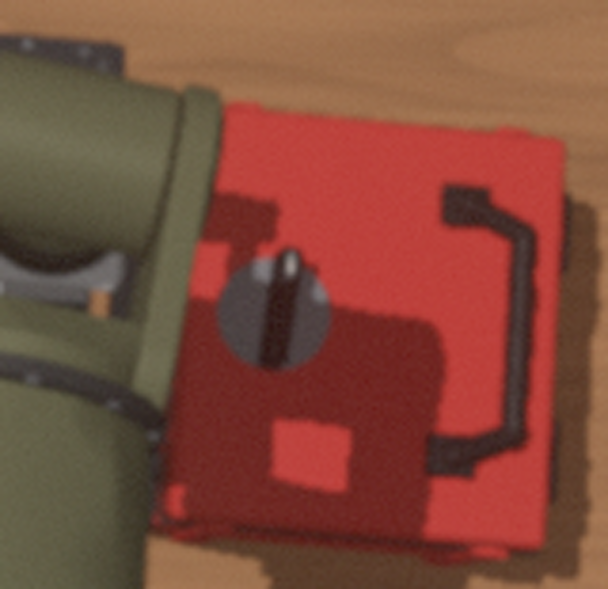

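View pics/c16.png

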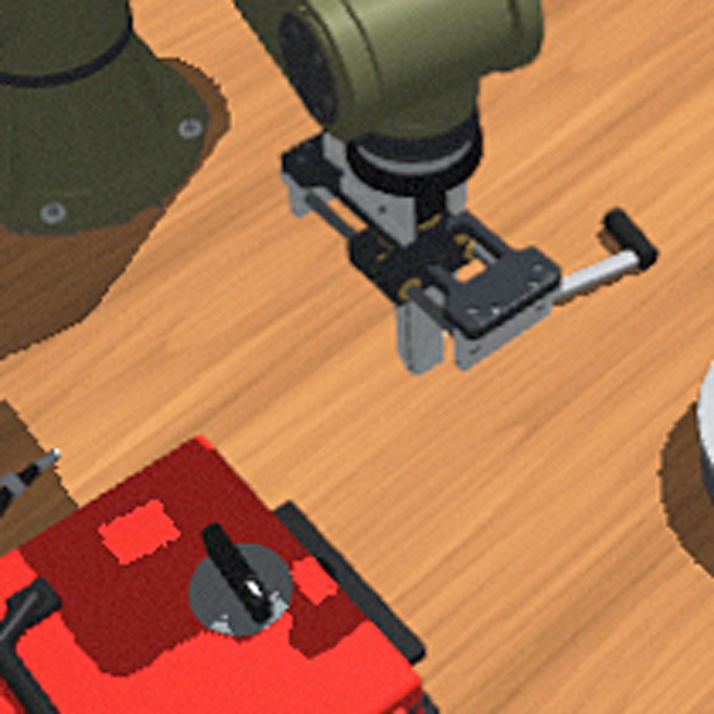

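The drawer front is now flush: only the lip shows in front of the lid in the scene crop, about (285,510)–(420,655). The wing runs (290,255)–(272,365) in the top crop. I'll measure the latch axis with both cameras.

```bash
python3 - <<'E'
from nav import *
crop('top8',395,175,440,220,13,'c17');crop('scene8',235,285,285,335,12,'c18')
E
```

```text
(no output)
```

View pics/c17.png

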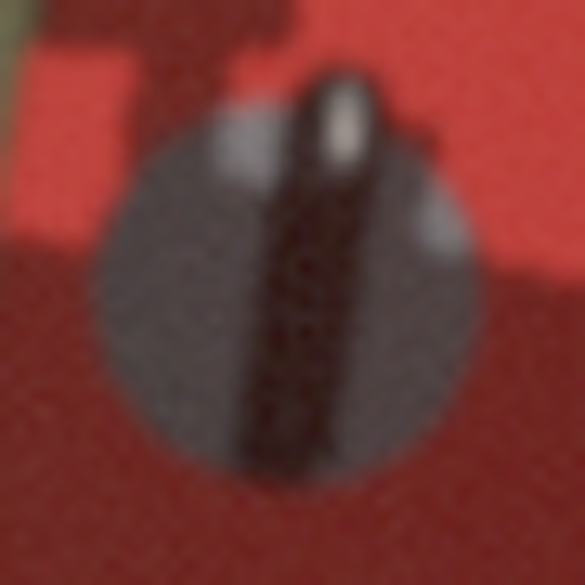

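View pics/c18.png

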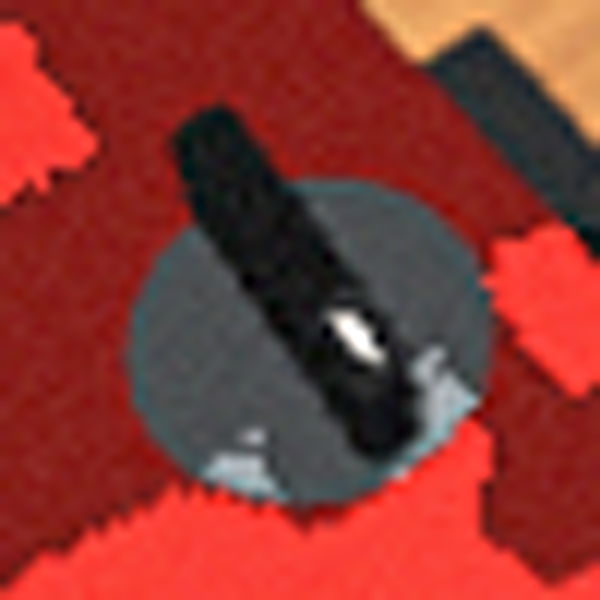

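```bash
python3 - <<'E'
from nav import *
ct,cs=load('top8'),load('scene8')
def tri(a,b):
    (o1,d1),(o2,d2)=ray(ct,a),ray(cs,b)
    s=np.linalg.lstsq(np.c_[d1,-d2],o2-o1,rcond=None)[0]
    p,q=o1+s[0]*d1,o2+s[1]*d2; return ((p+q)/2).round(4),np.linalg.norm(p-q).round(4)
pt=np.array([287,293])/13+[395,175]; ps=np.array([310,341])/12+[235,285]
print(tri(pt,ps)); 
for z in(.142,.145,.148): print(atz(ct,pt,z).round(4),atz(cs,ps,z).round(4))
# predicted wing (centre c, angle a) corners
for a in(-.078,-.12,-.16,-.2):
  m=(.5615,-.239,a)
  W=[(sx*.035,sy*.007,z) for z in(.176,) for sx,sy in((1,1),(1,-1),(-1,-1),(-1,1))]
  print(a,((proj(ct,T(m,W))-[395,175])*13).round().tolist(),((proj(cs,T(m,W))-[235,285])*12).round().tolist())
E
```

```text
(array([ 0.5652, -0.2415,  0.1384]), np.float64(0.002))
[ 0.5641 -0.2416  0.142 ] [ 0.5677 -0.2417  0.142 ]
[ 0.5636 -0.241   0.145 ] [ 0.5693 -0.2425  0.145 ]
[ 0.5631 -0.2405  0.148 ] [ 0.5708 -0.2434  0.148 ]
-0.078 [[282.0, 68.0], [364.0, 76.0], [338.0, 486.0], [256.0, 479.0]] [[424.0, 324.0], [359.0, 368.0], [136.0, 109.0], [200.0, 67.0]]
-0.12 [[291.0, 67.0], [373.0, 78.0], [330.0, 487.0], [247.0, 476.0]] [[418.0, 329.0], [352.0, 372.0], [142.0, 104.0], [207.0, 64.0]]
-0.16 [[299.0, 67.0], [381.0, 81.0], [321.0, 487.0], [239.0, 473.0]] [[412.0, 335.0], [344.0, 375.0], [148.0, 99.0], [215.0, 61.0]]
-0.2 [[308.0, 67.0], [389.0, 84.0], [313.0, 487.0], [231.0, 470.0]] [[406.0, 340.0], [336.0, 378.0], [154.0, 94.0], [222.0, 59.0]]
```

The wing in the top view matches a model at (0.5615, −0.239) with yaw −0.16, i.e. latch ≈ 0.08 rad. The scene camera puts it about 5 mm further in x. I'll go for x = 0.563 and watch the forces. First turn the jaws.

Request:
play_rows([
  [[0, 0, 0, -0.148, 0, 0, 40], [0, 0, 0, -0.148, 0, 0, 40], [0, 0, 0, -0.148, 0, 0, 40], [0, 0, 0, -0.148, 0, 0, 40], [0, 0, 0, -0.148, 0, 0, 40], [0, 0, 0, -0.148, 0, 0, 40], [0, 0, 0, -0.148, 0, 0, 40], [0, 0, 0, -0.148, 0, 0, 40], [0, 0, 0, -0.148, 0, 0, 40], [0, 0, 0, -0.148, 0, 0, 40]],
])

```text
time_s: 20.7
ee_pos: [0.5732, -0.0848, 0.2399]
eef_rot: [-3.127, 1.568, 2.993]
force: [0.3, -0.3, -0.6]
grip_width: 0.0404
```

```bash
python3 - <<'E'
from nav import *
show(); goto([.563,-.2395,.2],1.411)
E
```

```text
t 20.7 tcp [ 0.5732 -0.0848  0.2399] jaw 1.408 down [-0.003  0.    -1.   ] F [ 0.3 -0.3 -0.6] M [0.02 0.02 0.03] w 0.0404 q [-0.21  0.34  1.38 -0.    1.42 -1.62]
rotvec [-0.003 -0.003  0.   ] rows>= 1.0 shift in new axes [  39.9 -154.4   14.5]
```

Request:
play_rows([
  [[0, -20, 2, 0, 0, 0, 40], [0, -32, 3, 0, 0, 0, 40], [0, -32, 3, 0, 0, 0, 40], [0, -32, 3, 0, 0, 0, 40], [0, -23, 2, 0, 0, 0, 40], [0, -15, 1.5, 0, 0, 0, 40], [15, 0, 0, 0, 0, 0, 40], [15, 0, 0, 0, 0, 0, 40], [0, 0, 0, 0, 0, 0, 40], [0, 0, 0, 0, 0, 0, 40]],
])

```text
time_s: 21.7
ee_pos: [0.5621, -0.2388, 0.2118]
eef_rot: [2.873, 1.57, 2.705]
force: [0.6, -0.1, -0.1]
grip_width: 0.04
```

```bash
python3 - <<'E'
from nav import *
show(); goto([.563,-.2395,.152],1.411)
snap('top','top9');snap('scene','scene9')
crop('top9',355,135,485,260,4.6,'c19');crop('scene9',210,230,310,340,5.4,'c20')
E
```

```text
t 21.7 tcp [ 0.5621 -0.2388  0.2118] jaw 1.4024 down [-0.001  0.    -1.   ] F [ 0.6 -0.1 -0.1] M [0.05 0.07 0.01] w 0.04 q [-0.46  0.43  1.33 -0.    1.38 -1.86]
rotvec [-0.009 -0.001 -0.   ] rows>= 1.0 shift in new axes [59.8 -0.5  1. ]
```

View pics/c20.png

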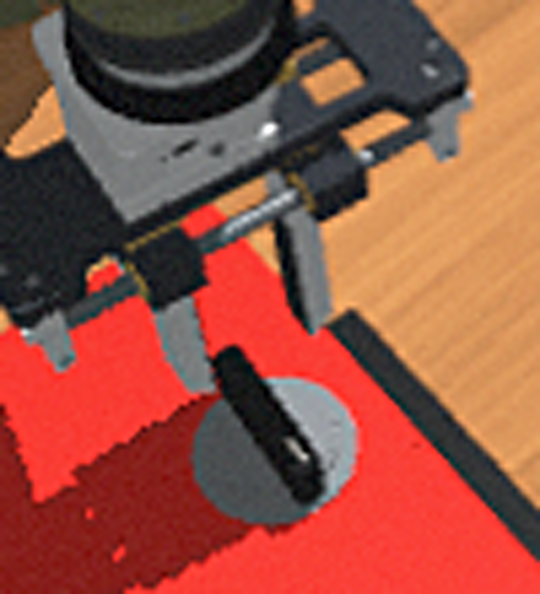

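View pics/c19.png

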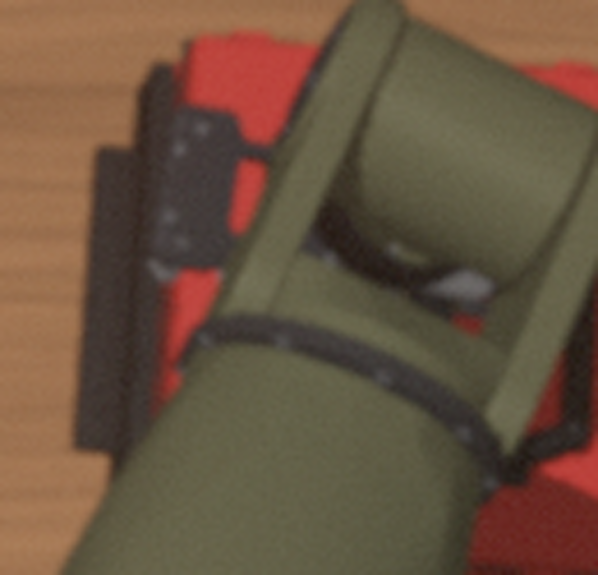

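```bash
python3 - <<'E'
from nav import *
cs=load('scene9'); o,R=state(); p=o['ee_pos']
for sy in(1,-1):
  P=[p+R[:,1]*sy*g+R[:,2]*sz*.008 for g in(.020,.0325) for sz in(1,-1)]
  print(sy,((proj(cs,P)-[210,230])*5.4).round().tolist())
print(((proj(cs,[p])-[210,230])*5.4).round())
E
```

```text
1 [[305.0, 335.0], [285.0, 307.0], [333.0, 320.0], [312.0, 291.0]]
-1 [[215.0, 386.0], [195.0, 356.0], [186.0, 402.0], [166.0, 372.0]]
[[250. 346.]]
```

Request:
play_rows([
  [[15, 0, 3, -0.009, 0, 0, 40], [15, 0, 0, 0, 0, 0, 40], [10, 0, 0, 0, 0, 0, 40], [8, 0, 0, 0, 0, 0, 40], [5, 0, 0, 0, 0, 0, 40], [3, 0, 0, 0, 0, 0, 40], [0, 0, 0, 0, 0, 0, 40], [0, 0, 0, 0, 0, 0, 40]],
])

```text
time_s: 22.6
ee_pos: [0.5652, -0.2398, 0.1565]
eef_rot: [-0.309, 1.57, -0.468]
force: [0.0, 0.4, 0.3]
grip_width: 0.0404
```

```bash
python3 - <<'E'
from nav import *
show(); 
cs=snap('scene','scene10')
crop('scene10',225,260,300,340,8,'c21')
o,R=state(); p=o['ee_pos']
for sy in(1,-1):
  P=[p+R[:,1]*sy*g+R[:,2]*sz*.008 for g in(.020,.0325) for sz in(1,-1)]
  print(sy,((proj(cs,P)-[225,260])*8).round().tolist())
for m in[(.5615,-.239,-.16),(.5650,-.2395,-.16)]:
  W=[(sx*.035,sy*.007,z) for z in(.176,) for sx,sy in((1,1),(1,-1),(-1,-1),(-1,1))]
  print(m,((proj(cs,T(m,W))-[225,260])*8).round().tolist())
E
```

```text
t 22.6 tcp [ 0.5652 -0.2398  0.1565] jaw 1.411 down [ 0.001 -0.    -1.   ] F [0.  0.4 0.3] M [ 0.03 -0.01  0.01] w 0.0404 q [-0.46  0.48  1.39 -0.    1.27 -1.87]
1 [[358.0, 375.0], [328.0, 334.0], [397.0, 352.0], [367.0, 311.0]]
-1 [[231.0, 449.0], [202.0, 407.0], [191.0, 472.0], [162.0, 430.0]]
(0.5615, -0.239, -0.16) [[355.0, 423.0], [309.0, 450.0], [179.0, 266.0], [223.0, 241.0]]
(0.565, -0.2395, -0.16) [[362.0, 433.0], [316.0, 459.0], [185.0, 275.0], [230.0, 250.0]]
```

View pics/c21.png

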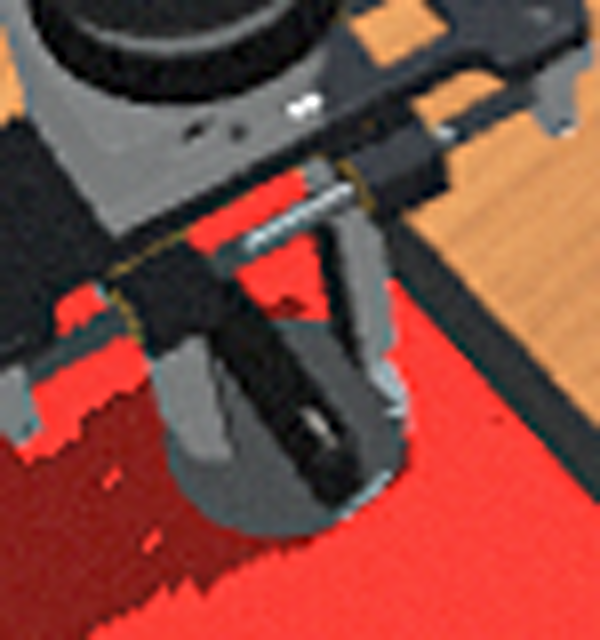

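The wing lies between the fingers, roughly centred (fingertips near (210,455) and (380,385), wing end at (345,495)). Down 4 mm and close gently first.

Request:
play_rows([
  [[3, 0, 0, 0, 0, 0, 40], [0, 0, 0, 0, 0, 0, 25], [0, 0, 0, 0, 0, 0, 16], [0, 0, 0, 0, 0, 0, 5], [0, 0, 0, 0, 0, 0, 5], [0, 0, 0, 0, 0, 0, 5]],
], grip_force=15)

```text
time_s: 23.25
ee_pos: [0.5649, -0.2412, 0.1532]
eef_rot: [-1.353, 1.568, -1.513]
force: [-0.9, -8.1, -0.2]
grip_width: 0.0138
```

```bash
python3 - <<'E'
from nav import *
show(); o,R=state(); print('tool F',(R.T@o['force']).round(1))
E
```

```text
t 23.25 tcp [ 0.5649 -0.2412  0.1532] jaw 1.4103 down [ 0.    -0.002 -1.   ] F [-0.9 -8.1 -0.2] M [-1.63  0.21 -0.08] w 0.0138 q [-0.46  0.49  1.39 -0.    1.27 -1.87]
tool F [ 0.3 -8.1  0.4]
```

Request:
play_rows([
  [[0, -2, 0, 0, 0, 0, 5], [0, 0, 0, 0, 0, 0, 5], [0, 0, 0, 0, 0, 0, 5]],
], grip_force=30)

```text
time_s: 23.55
ee_pos: [0.5649, -0.2413, 0.1532]
eef_rot: [1.519, 1.57, 1.359]
force: [-0.4, 3.0, 2.5]
grip_width: 0.0136
```

```bash
python3 - <<'E'
from nav import *
show(); o,R=state(); print('tool F',(R.T@o['force']).round(1))
E
```

```text
t 23.55 tcp [ 0.5649 -0.2413  0.1532] jaw 1.4112 down [ 0.     0.001 -1.   ] F [-0.4  3.   2.5] M [ 0.76 -0.03 -0.1 ] w 0.0136 q [-0.46  0.49  1.39  0.    1.27 -1.87]
tool F [-2.5  2.9 -0.8]
```

Request:
play_rows([
  [[0, 0, 0, 0.06, 0, 0, 5], [0, 0, 0, 0.1, 0, 0, 5], [0, 0, 0, 0.1, 0, 0, 5], [0, 0, 0, 0.1, 0, 0, 5], [0, 0, 0, 0.06, 0, 0, 5], [0, 0, 0, 0, 0, 0, 5]],
])

```text
time_s: 24.15
ee_pos: [0.5651, -0.2408, 0.1531]
eef_rot: [1.752, 1.569, 1.171]
force: [1.4, 7.5, 2.3]
grip_width: 0.0136
```

```bash
python3 - <<'E'
from nav import *
show(); o,R=state(); print('tool F',(R.T@o['force']).round(1),(R.T@o['moment']).round(2))
E
```

```text
t 24.15 tcp [ 0.5651 -0.2408  0.1531] jaw 0.9894 down [ 0.001  0.001 -1.   ] F [1.4 7.5 2.3] M [ 1.44 -0.28 -0.04] w 0.0136 q [-0.46  0.49  1.39  0.    1.27 -1.45]
tool F [-2.3  7.  -3. ] [0.04 0.56 1.36]
```

Request:
play_rows([
  [[0, 1, 0, 0.06, 0, 0, 5], [0, 0, 0, 0.1, 0, 0, 5], [0, 0, 0, 0.1, 0, 0, 5], [0, 0, 0, 0.1, 0, 0, 5], [0, 0, 0, 0.06, 0, 0, 5], [0, 0, 0, 0, 0, 0, 5]],
])

```text
time_s: 24.75
ee_pos: [0.5656, -0.2403, 0.1532]
eef_rot: [1.855, 1.57, 0.853]
force: [1.6, 4.5, 1.2]
grip_width: 0.0135
```

```bash
python3 - <<'E'
from nav import *
show(); o,R=state(); print('tool F',(R.T@o['force']).round(1),(R.T@o['moment']).round(2))
E
```

```text
t 24.75 tcp [ 0.5656 -0.2403  0.1532] jaw 0.5693 down [ 0.001  0.001 -1.   ] F [1.6 4.5 1.2] M [ 0.94 -0.29 -0.07] w 0.0135 q [-0.46  0.49  1.39  0.    1.27 -1.03]
tool F [-1.2  3.8 -2.9] [0.07 0.64 0.76]
```

Request:
play_rows([
  [[0, 0.5, 0, 0.06, 0, 0, 5], [0, 0, 0, 0.1, 0, 0, 5], [0, 0, 0, 0.1, 0, 0, 5], [0, 0, 0, 0.1, 0, 0, 5], [0, 0, 0, 0.1, 0, 0, 5], [0, 0, 0, 0.06, 0, 0, 5], [0, 0, 0, 0.04, 0, 0, 5], [0, 0, 0, 0, 0, 0, 5]],
])

```text
time_s: 25.55
ee_pos: [0.5664, -0.2401, 0.1532]
eef_rot: [1.798, 1.569, 0.237]
force: [5.2, 4.5, 0.0]
grip_width: 0.0135
```

```bash
python3 - <<'E'
from nav import *
show(); o,R=state(); print('tool F',(R.T@o['force']).round(1),(R.T@o['moment']).round(2))
E
```

```text
t 25.55 tcp [ 0.5664 -0.2401  0.1532] jaw 0.0101 down [ 0.002  0.    -1.   ] F [5.2 4.5 0. ] M [ 0.82 -0.91 -0.02] w 0.0135 q [-0.46  0.49  1.39  0.    1.27 -0.47]
tool F [-0.   5.2 -4.4] [0.02 0.81 0.92]
```

Request:
play_rows([
  [[0, 1, 0, 0.04, 0, 0, 5], [0, 0, 0, 0.03, 0, 0, 5], [0, 0, 0, 0.02, 0, 0, 5], [0, 0, 0, 0, 0, 0, 5]],
])

```text
time_s: 25.95
ee_pos: [0.5667, -0.2401, 0.1532]
eef_rot: [-2.485, 1.57, 2.148]
force: [-2.1, 5.7, 2.7]
grip_width: 0.014
```

```bash
python3 - <<'E'
from nav import *
show(); o,R=state(); print('tool F',(R.T@o['force']).round(1),(R.T@o['moment']).round(2))
E
```

```text
t 25.95 tcp [ 0.5667 -0.2401  0.1532] jaw -0.0792 down [-0.     0.001 -1.   ] F [-2.1  5.7  2.7] M [0.9  0.36 0.01] w 0.014 q [-0.46  0.49  1.38  0.    1.27 -0.38]
tool F [-2.7 -2.5 -5.5] [-0.01  0.87 -0.43]
```

Request:
play_rows([
  [[0, 0, 0, 0.03, 0, 0, 5], [0, 0, 0, 0.03, 0, 0, 5], [0, 0, 0, 0.03, 0, 0, 5], [0, 0, 0, 0, 0, 0, 5], [0, 0, 0, 0, 0, 0, 5]],
])

```text
time_s: 26.45
ee_pos: [0.5667, -0.2403, 0.1532]
eef_rot: [-2.016, 1.57, 2.529]
force: [-1.9, 4.2, 3.3]
grip_width: 0.0143
```

```bash
python3 - <<'E'
from nav import *
show(); o,R=state(); print('tool F',(R.T@o['force']).round(1),(R.T@o['moment']).round(2))
E
```

```text
t 26.45 tcp [ 0.5667 -0.2403  0.1532] jaw -0.1674 down [-0.  0. -1.] F [-1.9  4.2  3.3] M [0.83 0.61 0.63] w 0.0143 q [-0.46  0.49  1.38  0.    1.27 -0.29]
tool F [-3.2 -2.6 -3.8] [-0.63  0.72 -0.74]
```

The moment about the axis rose to 0.63 N·m and the jaws were forced wider, so the latch is at its stop. Relaxing, opening and rising.

Request:
play_rows([
  [[0, 0, 0, -0.04, 0, 0, 5], [0, 0, 0, -0.03, 0, 0, 14], [0, 0, 0, 0, 0, 0, 25], [0, 0, 0, 0, 0, 0, 40], [0, 0, 0, 0, 0, 0, 40], [0, 0, 0, 0, 0, 0, 40], [-10, 0, 0, 0, 0, 0, 40], [-20, 0, 0, 0, 0, 0, 40], [-30, 0, 0, 0, 0, 0, 40], [-30, 0, 0, 0, 0, 0, 40]],
])

```text
time_s: 27.45
ee_pos: [0.5666, -0.2406, 0.2448]
eef_rot: [0.915, 1.571, -0.755]
force: [0.1, -0.0, -0.7]
grip_width: 0.0401
```

Request:
play_rows([
  [[-20, 0, -20, 0, 0, 0, 40], [0, 0, -40, 0, 0, 0, 40], [0, 0, -40, 0, 0, 0, 40], [0, 0, -40, 0, 0, 0, 40], [0, 0, -40, 0, 0, 0, 40], [0, 0, -30, 0, 0, 0, 40], [0, 0, -15, 0, 0, 0, 40], [0, 0, 0, 0, 0, 0, 40]],
])

```text
time_s: 28.25
ee_pos: [0.5891, -0.0156, 0.2636]
eef_rot: [1.521, 1.57, -0.147]
force: [0.4, -0.4, -0.4]
grip_width: 0.0399
```

```bash
python3 - <<'E'
from nav import *
show(); 
snap('top','top11');snap('scene','scene11')
crop('top11',345,125,505,270,4,'c22');crop('scene11',150,230,350,410,4,'c23')
E
```

```text
t 28.25 tcp [ 0.5891 -0.0156  0.2636] jaw -0.097 down [ 0.001 -0.    -1.   ] F [ 0.4 -0.4 -0.4] M [-0.06  0.07  0.02] w 0.0399 q [-0.09  0.35  1.32 -0.    1.47  0.01]
```

View pics/c22.png

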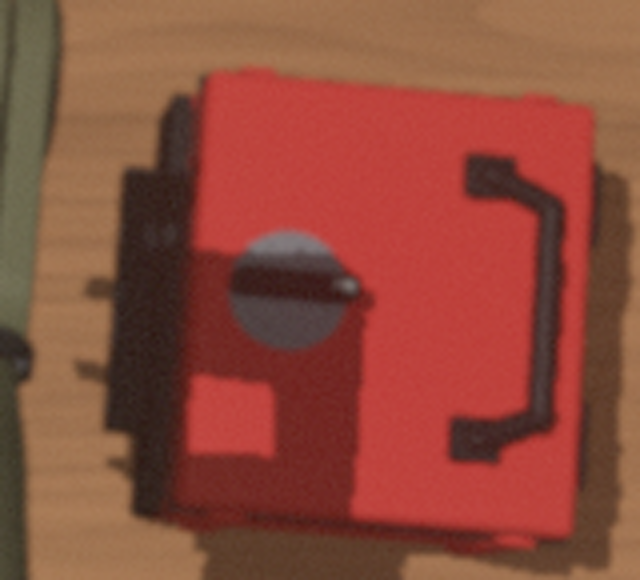

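View pics/c23.png

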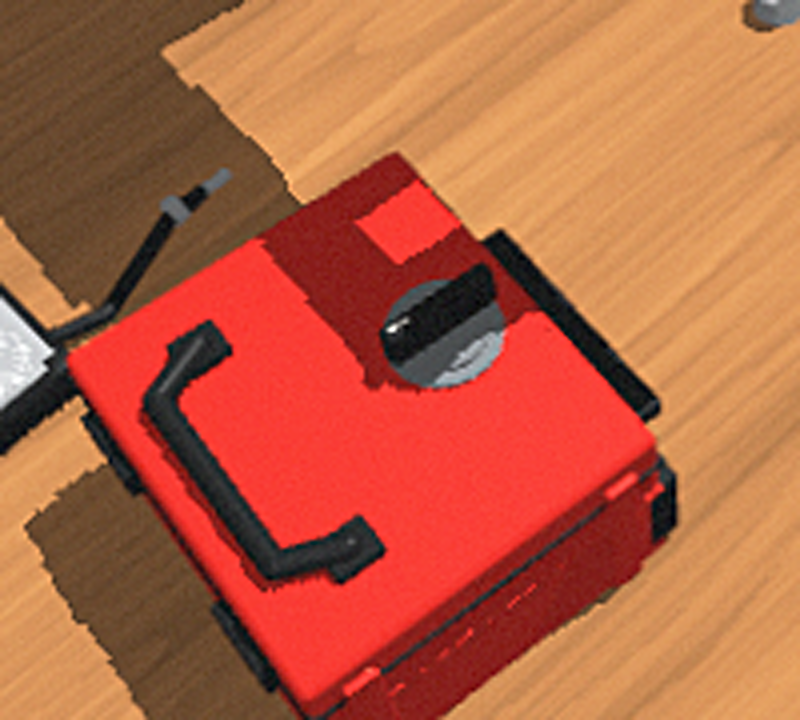

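View pics/scene11.png

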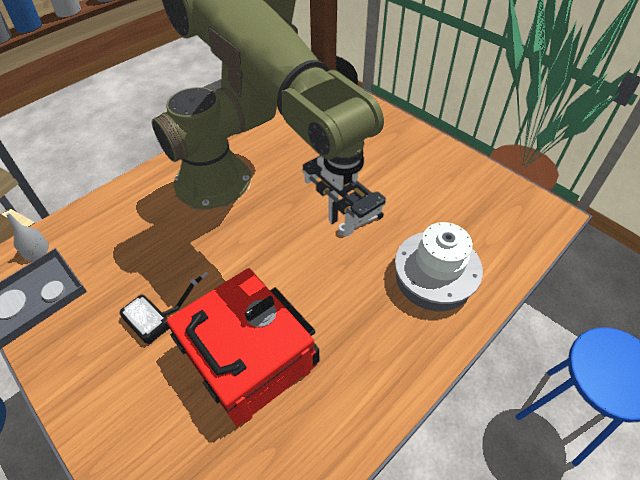

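```bash
python3 - <<'E'
from nav import *
crop('top11',392,172,442,217,13,'c24')
c=load('top11')
for a in(1.45,1.571):
  m=(.5655,-.2405,-.0779-a)
  W=[(sx*.035,sy*.007,.176) for sx,sy in((1,1),(1,-1),(-1,-1),(-1,1))]
  print(a,((proj(c,T(m,W))-[392,172])*13).round().tolist())
E
```

```text
1.45 [[561.0, 244.0], [566.0, 326.0], [154.0, 340.0], [149.0, 258.0]]
1.571 [[566.0, 269.0], [561.0, 351.0], [149.0, 315.0], [154.0, 233.0]]
```

View pics/c24.png

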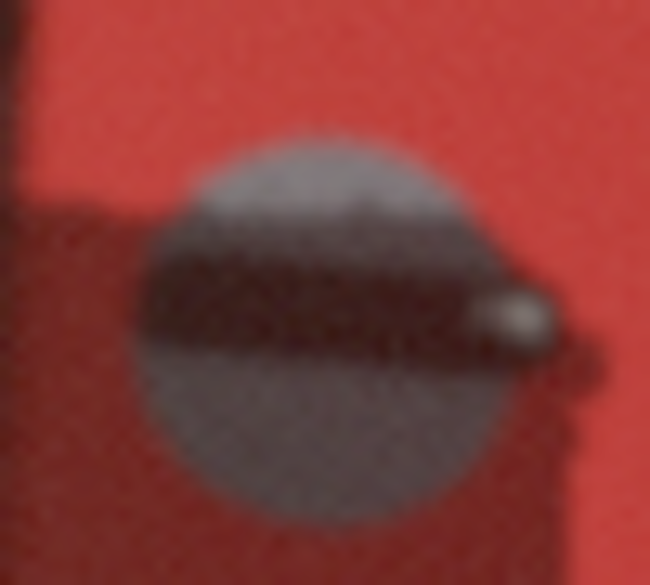

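The wing's edges slope about 0.07 in this view (0.087 expected at the full quarter turn, −0.03 at 1.45 rad), so the latch is at about 1.55 rad. The lid front and lip are flush, the mirror, lever and hub look unmoved, and the arm is clear. Handing in.

```bash
python3 - <<'E'
from nav import *
show(); print(hand_in())
E
```

```text
t 28.35 tcp [ 0.589  -0.0177  0.2632] jaw -0.0993 down [ 0. -0. -1.] F [ 0.1 -1.1  1. ] M [-0.11  0.05  0.  ] w 0.04 q [-0.09  0.35  1.32 -0.    1.47  0.01]
the job is handed in; nothing more can be done
None
```

The footrest is in the wide bay, the drawer is shut and the latch is turned to its stop. I handed the job in at 28.4 s; it reports no verdict.

- **Footrest:** I gripped it at 29.9 mm and lowered it until the bay floor pushed back with 5–15 N. I released it there, and the pictures show it lying flat about 20 mm forward of the bay centre.
- **Drawer:** I pushed it by the lip at no more than about 0.13 m/s. It met its hard stop at 10–14 N, within 0.5 mm of where I had predicted.
- **Latch:** I turned it clockwise until it stopped, where the torque rose to about 0.6 N·m. The top picture gives about 1.55 rad, against the 1.45 needed.
- **Everything else:** The mirror, kick-start lever and hub look unmoved in the last scene picture, judged by eye and not measured, and the arm ended clear of everything.

**Not verified or disagreed:**
- The scene camera put the latch 4–8 mm further in x than the top camera. I took a value between them and corrected by the measured forces while turning.
- I could not see inside the drawer once it was shut, so the final positions of the footrest and its mate rest on the gentle closing.

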